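Clamp a split knife block with a one-hand bar clamp

TASK

The little wooden knife block has split down its seam and is being re-glued: stand the loose half upright in the bar clamp that lies on the worktop, between the sliding jaw and the half already in there, slotted faces together and ends flush, and let go of it. Then pump the clamp's trigger against its handle until the sliding jaw has closed the seam and its soft rubber pad is clearly pressed in (about half-way), but never so hard that the pad bottoms out; move the jaw by the trigger only, and leave the other things on the worktop alone. Finish still holding the trigger squeezed, with the block under that pressure: do not let go of the clamp.

Things in the scene. Friction and masses are not known exactly. Their poses are not given: they have to be found in the camera images.
- clamp: One-hand bar clamp, grey and black plastic, loose, 0.93 kg, lying on its side, 40 mm thick. Origin under the housing on the bar's line, at worktop height. Own y runs along the toothed steel bar (20 wide, top at 24 mm); +x to the jaws, -x to handle and trigger; z up. Jaws reach to x = +90 mm, 40 mm high: fixed jaw at y = 0 to -30, sliding jaw at -y beyond it. The bar's tail sticks out to y = +120 to +175
- clamp_grip (a point): Midway between the outer faces of handle and trigger, clamp (-65, 9, 20) mm: take both from above here, closing along the clamp's y; 58 mm over both at rest, 38 mm squeezed home; heights 4 to 36 mm. 4 to 7 N moves the trigger freely, about 16 N presses the pad 6 mm. The clamp may slide a little meanwhile. Black ribbed fixed handle: clamp x -20 to -135, y +18 to +38 mm
- trigger (a joint): Trigger angle: 0 at rest (spring return), 0.21 rad home = 20 mm at the grip. A full squeeze draws the sliding jaw about 8 mm (two 4 mm teeth) in; let back below 0.02 rad it takes new teeth and the jaw stays, but under load it may fall back up to 4 mm to the last tooth. Up to 4 mm of jaw travel can be lost at the start of a squeeze
- bar (a joint): travel of the sliding jaw towards the fixed jaw, m: 0 widest, 0.056 at the end stop; starts at 0.008 to 0.020. A ratchet: it goes back one 4 mm tooth at most
- pad (a joint): how far the sliding jaw's soft rubber pad is pressed in, m: 0 free, 0.008 bottomed out. It presses back with 3.5 N per mm (28 N at the bottom)
- fixed_face (a point): centre of the fixed jaw's rubber pad face (38 mm wide, 36 mm high), which looks to the clamp's -y; 20 mm above the worktop; clamp frame (65, -30, 20) mm
- pad_face (a point): Centre of the sliding jaw's soft pad face (38 mm wide, 36 high, 12 mm proud of its jaw when free), looking to the clamp's +y, straight opposite the fixed face; 20 mm above the worktop. Distance between the two faces = 118 mm - bar travel + pad travel; the two halves together take 76 mm
- soft_pad: the soft rubber pad of the sliding jaw
- fixed_jaw: the fixed jaw with its rubber pad
- sliding_jaw: the grey sliding jaw at the end of the bar: not to be pushed by hand
- trigger_lever: The trigger's smooth grey lever, 14 mm thick, 30 mm high: at rest at clamp x -24 to -114, y -20 to -6 mm; it swings towards +y to the handle
- half_in: the half of the wooden knife block that already stands in the clamp, near the fixed jaw, loose: 54 x 38 x 110 mm, 0.16 kg; origin at the centre of its underside, own +y to its slotted seam face (which looks away from the fixed jaw), z up
- half_in_centre (a point): centre of that half, 55 mm above its underside
- half_in_seam (a point): centre of its seam face: own (0, +19, 55) mm
- half_loose: The other half, same size and weight, standing upright to the robot's right: own +y to its slotted seam face (two shallow knife slots; the other side is plain), own x along the 54 mm side; take it across the 54 mm ends, above the jaws' 40 mm height
- half_loose_centre (a point): centre of the loose half, 55 mm above its underside; own axes as its body's
- half_loose_seam (a point): centre of its seam face: own (0, +19, 55) mm; it shall meet half_in's
- lemon_centre (a point): lemon, 72x57x58 mm, a bystander
- salt_shaker_centre (a point): glass salt shaker, 44 mm wide, 90 mm high, a bystander
There are look-alikes about, which are no part of the job. Leave any purple look-alike of the half_in alone. What is shaped like the half_loose but purple is not meant.

How it is judged (in metres and radians):
On the way, in this order (a step that is already met when the one before it is completed fails the run):
1. the loose half stands upright in the clamp between the sliding jaw and the other half, let go, not yet clamped (x of half_loose_centre in the frame of clamp between 0.045 and 0.085 m and y of half_loose_seam in the frame of clamp below -0.06 m and height (world z) of half_loose_centre below 0.06 m and angle between half_loose_centre's own z axis and vertical below 0.1 rad and contact force between the fingers and half_loose below 0.3 N and distance between half_loose_seam and half_in_seam below 0.035 m), for 0.2 s.
2. the sliding jaw has closed the seam: the soft pad presses on the loose half and the halves meet (contact force between soft_pad and half_loose above 3 N and contact force between half_in and half_loose above 2 N and distance between half_loose_seam and half_in_seam below 0.007 m), for 0.1 s.
At the end, for the whole second after the job is handed in: Both halves upright, seam centres within 7 mm, pressed together and on the fixed jaw by over 4 N; soft pad presses the loose half with 6 to 26 N (2 to 7 mm in); clamp flat on the worktop; fingers still hold the trigger squeezed (over 0.03 rad, 2 N) and do not touch the loose half (x of half_loose_centre in the frame of clamp between 0.045 and 0.085 m and y of half_loose_seam in the frame of clamp below -0.06 m and height (world z) of half_loose_centre below 0.06 m and angle between each of half_loose_centre, half_in_centre, clamp's own z axis and vertical below 0.1 rad and contact force between soft_pad and half_loose between 6 and 26 N and contact force between half_in and half_loose above 4 N and contact force between half_in and fixed_jaw above 4 N and distance between half_loose_seam and half_in_seam below 0.007 m and contact force between the fingers and trigger_lever above 2 N and value of joint trigger above 0.03 rad and contact force between the fingers and half_loose below 0.3 N and height (world z) of clamp below 0.012 m and linear speed of half_loose below 0.02 m/s); the arm keeps its last pose, push and grip.
It fails at once if the block is crushed: the pad bottoms out and presses with more than 32 N (contact force between soft_pad and half_loose above 32 N).
It fails at once if the sliding jaw or its pad is pushed by the robot instead of by the trigger (more than 5 N) (contact force between any of the fingers, the arm and sliding_jaw above 5 N or contact force between any of the fingers, the arm and soft_pad above 5 N).
It fails at once if a half is knocked over (angle between any of half_in_centre, half_loose_centre's own z axis and vertical above 0.6 rad).
It fails at once if a bystander is moved more than 20 mm (distance of any of lemon_centre, salt_shaker_centre from where it was at the start of the episode above 0.02 m).
It also fails if it takes over 58 s, if anything falls off the work surface, if the arm or the gripper's body presses on something with over 40 N, if the wrist force passes 120 N, or if a joint passes its speed limit or range.

ROBOT

A 6-joint arm with a two-finger parallel gripper is mounted at the origin on a cart in front of the work surface, level with it; the furniture and walls round the work are solid. World frame = base frame: x ahead of the robot, y to its left, z up, the work surface at z = 0. Lengths are in mm, angles in rad, forces in N, time in s.
With the tool pointing down it reaches from about 350 to 875 mm from the base axis. Payload 4.2 kg.
Tool frame: the origin (TCP) lies midway between the tips of the shut fingers; the grasp point (between the pads) lies 19 mm behind it; z points along the fingers, y is the direction in which the jaws open and shut (so a half turn about z gives the same grasp; the last joint's range is limited). The gripper opens to 85 mm and grips with 20 to 120 N. Pads are 22 mm wide; open, the fingers measure 114 mm over their backs; the gripper's body (76 mm by 85 mm) begins 54 mm behind the grasp point. The pads swing forward as they close: fully open they stand 13 mm farther back than shut.
Start: joints at [1.57, 0.385, 0.008, 0, -1.194, -0.259], TCP at [160.523, 604.013, 208.012] pointing down, gripper open.
Joint ranges: [-3.14, 3.14], [-1.21, 2.06], [-1.07, 1.41], [-3.16, 2.05], [-2.99, -0.16], [-3.1, 3.1]. Speed limits (rad/s): [2.79, 2.79, 3.14, 3.14, 3.14, 3.14].

INTERFACE

Orientations are given as a unit quaternion [x, y, z, w].
In Python, from bench import arm gives the robot as it stands. The module is installed in compiled form; this text tells all that it offers.
- The arm moves only by the tool drive_tool, never from a script. Its argument "moves" is a list that holds one entry, the list of rows, each a list of 7 numbers: the opening, from 0 (shut) to 1 (fully open), then the shift along the tool's x, y, z in m, then the turn, a rotation vector about the tool's x, y, z in rad. In form: [[[hand, dx, dy, dz, wx, wy, wz], ...]]. A call has 1 to 20 rows; each row shifts and turns the pose as measured when the row begins, along the tool's axes as they then stand; what a row does not reach is not made up. A row lasts 1/10 s, in which the tool goes at most 50 mm and 8.59 degrees, less where a joint would pass 70% of its speed; a pose out of reach is approached as far as the arm can. A call with a gripper value outside its range is refused whole. The fingers move at their own pace and stop on an object; the grip force is fixed at half the most. Time passes only in rows, so rows that do not move let the fingers close. It gives the time, the measured TCP pose, the force and the opening at its end, in the units of the state.
- arm.read_state(): the state, without advancing time (a new reading comes with each control period).
- arm.get_image(name): name is "side" or "top" or "wrist"; returns (picture, depth): 384x512x3 uint8, red, green, blue; 384x512 float32, mm along the optical axis (not along the pixel's ray), 0 where there is no reading.
- arm.camera_params(name): a dict with "fov_y" (degrees; the focal length in pixels is half the picture's height over the tangent of half this angle, whatever the lens; pixels are square), "cx", "cy" (the principal point, pixels), "world_from_camera" (4x4, takes a point from camera to world coordinates); the wrist camera has in their place "T_tool_cam" (4x4, takes a point from camera to tool coordinates, whose origin is the TCP and whose axes are the flange's). Camera axes: x right, y down, z forward; pixel columns grow to the right and rows downward; lengths in mm; the calibration is good to about 2 mm. A picture is of the moment at which its call begins: read the wrist's pose just before it. camera_params takes no time and is no camera call.
- arm.job_done(): hands the job in, once; it reports no verdict.
The state is a dict: "clock": time; "joints": joint angles; "joint_vel": joint speeds; "joint_efforts": joint torques, N m; "position": TCP position; "ee_rot": TCP orientation; "contact_force": force on the tool from outside, world axes, zero at the start; "wrist_torque": the same for the moment, N m; "gripper_width": finger opening in mm.
Only numpy, scipy, OpenCV 4.12 (cv2) and the standard library are available. Lean on these libraries where they do the work, as an engineer would, in place of code of your own. Each camera call takes 0.05 s, during which the arm holds its last target.

## Working session

There is one attempt and no reset: what is moved stays moved. The work goes in short steps, Python scripts to look and compute and a tool call to move; the robot and the scene stay as the last step left them, time stands still between calls to the robot, and variables do not carry over. Pictures are saved under pics/ and viewed, and the job is handed in when it is done.

Besides the shell and the picture viewer there is one more tool, called after "Request:" as name([rows], argument=value, ...), one row to a line, values as JSON. drive_tool: Moves the arm, as the interface text tells. Its arguments: {"type":"object","properties":{"moves":{"type":"array","items":{"type":"array","items":{"type":"array","items":{"type":"number"}}}}},"required":["moves"]}

```bash
mkdir -p pics
cat > h.py <<'E'
import numpy as np,cv2
from bench import arm
def K(n):
    p=arm.camera_params(n); f=192/np.tan(np.radians(p["fov_y"])/2); return p,f
def grab(n,tag):
    s=arm.read_state()
    im,d=arm.get_image(n)
    cv2.imwrite(f"pics/{tag}.png",im[:,:,::-1]); np.savez(f"{tag}.npz",im=im,d=d,pos=s["position"],rot=s["ee_rot"])
    return im,d,s
def world(n,d,s=None,T=None):
    p,f=K(n)
    if n=="wrist":
        from scipy.spatial.transform import Rotation as R
        A=np.eye(4);A[:3,:3]=R.from_quat(s["ee_rot"]).as_matrix();A[:3,3]=s["position"];T=A@np.array(p["T_tool_cam"])
    else: T=np.array(p["world_from_camera"])
    v,u=np.mgrid[0:384,0:512]
    P=np.stack([(u-p["cx"])*d/f,(v-p["cy"])*d/f,d,np.ones_like(d)],-1)@T.T
    return P[...,:3]
E
python3 - <<'E'
from h import *
s=arm.read_state();print(s)
for n in("top","side","wrist"):
    im,d,s=grab(n,n+"0"); print(n,arm.camera_params(n))
    cv2.imwrite(f"pics/{n}0b.png",cv2.resize(im[:,:,::-1],(800,600)))
E
```

```text
{'clock': 0.0, 'joints': array([ 1.56960738e+00,  3.85560661e-01,  6.60688648e-03, -5.19805916e-04,
       -1.19401258e+00, -2.58590021e-01]), 'joint_vel': array([ 6.57469513e-05,  4.91922113e-04,  1.05401981e-03, -1.05800408e-03,
       -6.05812231e-04,  7.89015782e-04]), 'joint_efforts': array([-1.47500683e-03, -3.92289948e+01,  1.88399452e+01,  4.18600515e+00,
       -4.61585078e-03, -4.90221964e-06]), 'position': array([160.36235081, 603.40354262, 206.90867704]), 'ee_rot': array([ 9.91563177e-01, -1.29619557e-01, -1.00312948e-04,  1.10704498e-03]), 'contact_force': array([1.19009327, 0.19838251, 0.46365192]), 'wrist_torque': array([ 0.0039871 ,  0.00852621, -0.04436386]), 'gripper_width': 85.71562746180294}
top {'fov_y': 55.99024261244869, 'cx': 258.64826122433163, 'cy': 196.17092686520465, 'world_from_camera': array([[-1.44628406e-02, -9.78173277e-01,  2.07286918e-01,
         2.42697281e+02],
       [-9.99892746e-01,  1.46269111e-02, -7.41175058e-04,
         1.41797971e+01],
       [-2.30696968e-03, -2.07275405e-01, -9.78279911e-01,
         9.43352453e+02],
       [ 0.0000000
[... 259 characters left out ...]

       [-4.48770007e-01, -4.90477474e-01,  7.47018961e-01,
        -6.74488491e+02],
       [-1.98772976e-02, -8.30236085e-01, -5.57057391e-01,
         5.72639481e+02],
       [ 0.00000000e+00,  0.00000000e+00,  0.00000000e+00,
         1.00000000e+00]])}
wrist {'fov_y': 62.943869057230856, 'cx': 258.40907974513635, 'cy': 189.0297788985795, 'T_tool_cam': array([[ 1.62776834e-05, -9.58164336e-01, -2.86218633e-01,
         7.36219049e+01],
       [ 9.99999937e-01,  1.17454638e-04, -3.36327379e-04,
         5.76502902e-01],
       [ 3.55874605e-04, -2.86218609e-01,  9.58164277e-01,
        -1.66618542e+02],
       [ 0.00000000e+00,  0.00000000e+00,  0.00000000e+00,
         1.00000000e+00]])}
```

View pics/top0b.png

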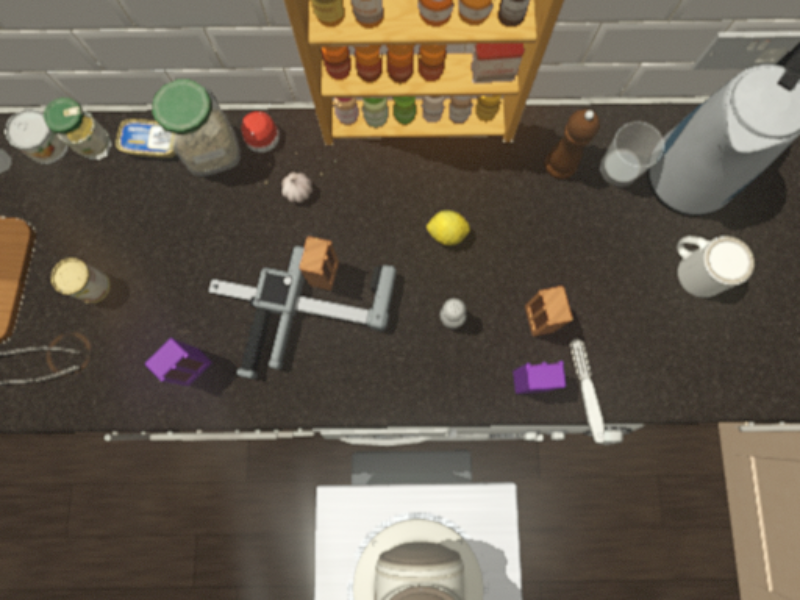

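View pics/side0b.png

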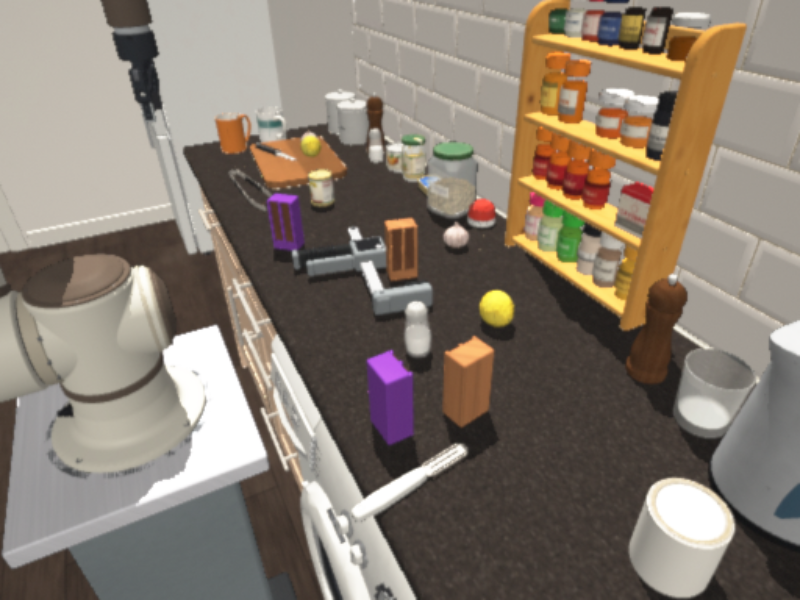

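The top view (800x600) has two wooden pieces: half_in inside the clamp at (320,262) and half_loose at (549,311). The purple look-alikes at (178,362) and (540,378) are not meant. The salt shaker is at (454,313), the lemon at (448,228), and the clamp centre is near (275,290). Next I'll enlarge the wooden pieces and measure.

Run:
```python
from h import *
z=np.load("top0.npz");im,d=z["im"],z["d"]
P=world("top",d)
np.save("Ptop.npy",P)
a=cv2.resize(im[140:250,120:260],None,fx=5,fy=5,interpolation=cv2.INTER_CUBIC)[:, :, ::-1]
b=cv2.resize(im[170:260,320:400],None,fx=5,fy=5,interpolation=cv2.INTER_CUBIC)[:, :, ::-1]
cv2.imwrite("pics/ca.png",a);cv2.imwrite("pics/cb.png",b)
# wood pixels top
hsv=cv2.cvtColor(im,cv2.COLOR_RGB2HSV)
for name,(r0,r1,c0,c1) in dict(loose=(175,220,330,372),hin=(145,190,185,225)).items():
    Q=P[r0:r1,c0:c1].reshape(-1,3)
    t=Q[(Q[:,2]>102)&(Q[:,2]<125)]
    print(name,len(t),t.mean(0),t.min(0),t.max(0),cv2.minAreaRect(t[:,:2].astype(np.float32)), np.median(t[:,2]))
    print(cv2.boxPoints(cv2.minAreaRect(t[:,:2].astype(np.float32))))
# table level
print(np.median(P[200:260,100:400,2]))
# clamp points 
m=(P[...,2]>12)&(P[...,2]<60)
Q=P[150:250,125:262];mm=m[150:250,125:262]
v=np.where(mm,np.clip(Q[...,2]*5,0,255),0).astype(np.uint8)
cv2.imwrite("pics/hm.png",cv2.resize(v,None,fx=5,fy=5,interpolation=cv2.INTER_NEAREST))
```

```text
loose 357 [ 417.2434404  -213.85695028  109.42242069] [ 388.17765308 -237.63455014  102.03563057] [ 445.56194317 -190.76009071  114.45627194] ((417.9991455078125, -214.8222198486328), (54.1275634765625, 39.18278503417969), 10.576801300048828) 109.49280784272912
[[ 387.7991  -200.53134]
 [ 394.99124 -239.0484 ]
 [ 448.1992  -229.1131 ]
 [ 441.00705 -190.59604]]
hin 338 [501.78014994 151.67703422 109.30293007] [473.23752391 127.40953533 102.46488467] [532.22345555 175.48173342 113.07983222] ((502.57415771484375, 151.75914001464844), (38.069061279296875, 54.21975326538086), 76.28607177734375) 109.5095362711462
[[471.72455 139.6943 ]
 [524.3986  126.84021]
 [533.42377 163.82397]
 [480.7497  176.67807]]
0.3966757943429684
```

View pics/ca.png

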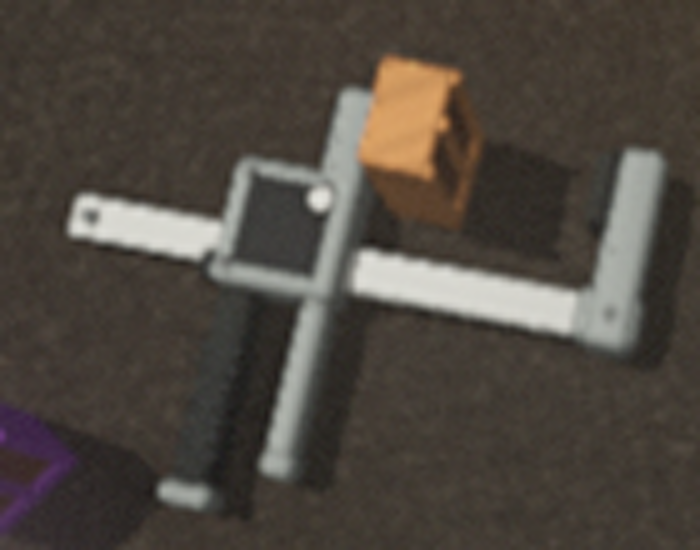

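View pics/cb.png

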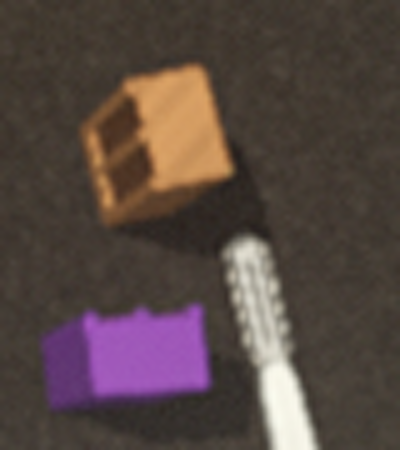

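View pics/hm.png

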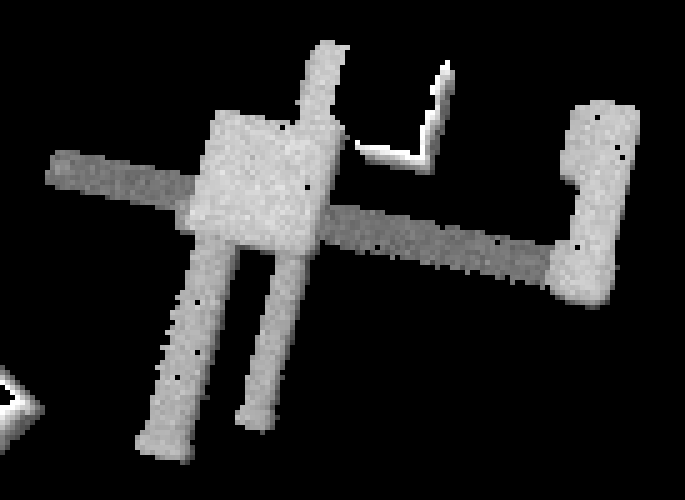

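Run:
```python
from h import *
P=np.load("Ptop.npy")
Q=P[150:250,125:262].reshape(-1,3)
b=Q[(Q[:,2]>20)&(Q[:,2]<28)][:,:2]
# robust line fit
for i in range(6):
    vx,vy,x0,y0=cv2.fitLine(b.astype(np.float32),cv2.DIST_HUBER,0,.01,.01).ravel()
    if vy<0: vx,vy=-vx,-vy
    dist=(b-[x0,y0])@[vy,-vx]; b=b[abs(dist)<11.5]
Y=np.array([vx,vy]);X=np.array([vy,-vx]);print("clamp +y",Y,"+x",X,np.degrees(np.arctan2(X[1],X[0])),dist.min(),dist.max(),len(b))
c=np.array([x0,y0])+X*np.median([dist.min(),dist.max()])
u=(Q[:,:2]-c)@X; w=(Q[:,:2]-c)@Y; z=Q[:,2]
h=(z>34)&(z<46)
def rng(m,a): return np.percentile(a[m],[1,50,99]).round(1),m.sum()
print("bar w",rng((abs(u)<8)&(z>20)&(z<28),w))
w0=0
print("fixed arm", rng(h&(u>50)&(u<100)&(w>-20),w), rng(h&(w>-20),u))
wm=np.median(w[h&(u>-15)&(u<30)])
m=h&(u>40)&(u<95)
print(np.histogram(w[m],bins=np.arange(-150,100,5)))
m=h&(abs(u)<15)
print(np.histogram(w[m],bins=np.arange(-150,100,5)))
m=(z>26)&(z<45)&(u<-40)&(u>-90)
print(np.histogram(w[m],bins=np.arange(-150,100,4)))
m=(z>26)&(z<45)&(u<-40)
print("u range",rng(m,u))
np.savez("cl.npz",c=c,X=X,Y=Y); print(c)
```

```text
clamp +y [0.21390805 0.9768538 ] +x [ 0.9768538  -0.21390805] -12.351474 -11.388444914484804 11.308307547969838 569
bar w (array([-120. ,  -23.3,  144.3]), np.int64(444))
fixed arm (array([ 3.1, 12.6, 22.7]), np.int64(99)) (array([-132.1,   -2.2,   86. ]), np.int64(1121))
(array([34, 34, 36, 31, 32, 27, 12,  0,  0,  0,  0,  0,  0,  0,  0,  0,  0,
        0,  0,  5, 11,  0,  0,  0,  0,  0,  0,  0,  0,  2, 14, 37, 37, 34,
       11,  3,  3,  3,  3,  3,  3,  5,  2,  0,  0,  0,  0,  0,  0]), array([-150, -145, -140, -135, -130, -125, -120, -115, -110, -105, -100,
        -95,  -90,  -85,  -80,  -75,  -70,  -65,  -60,  -55,  -50,  -45,
        -40,  -35,  -30,  -25,  -20,  -15,  -10,   -5,    0,    5,   10,
         15,   20,   25,   30,   35,   40,   45,   50,   55,   60,   65,
         70,   75,   80,   85,   90,   95]))
(array([25, 23, 20, 21, 16,  3,  0,  0,  0,  0,  0,  0,  0,  0,  0,  0,  0,
        0,  0,  0,  0,  0,  0,  0,  0,  0,  0,  0,  0,  2, 26, 21, 24, 23,
       22, 19, 25, 23, 22, 24, 22, 20, 15,  0,  0,  0,  0,  0,  0]), array([-150, -145, -140, -135, -130, -125, -120, -
[... 372 characters left out ...]
,  0,  0,  0,  0,  0,  0,  0,  0,  0,  0,  0,  0,  0,  0,  0,  0,
        0,  0,  0, 17, 34, 31, 28,  5,  0,  0,  0,  0,  1, 39, 32, 30, 30,
       24,  9,  0,  0,  0,  0,  0,  0,  0,  0,  0]), array([-150, -146, -142, -138, -134, -130, -126, -122, -118, -114, -110,
       -106, -102,  -98,  -94,  -90,  -86,  -82,  -78,  -74,  -70,  -66,
        -62,  -58,  -54,  -50,  -46,  -42,  -38,  -34,  -30,  -26,  -22,
        -18,  -14,  -10,   -6,   -2,    2,    6,   10,   14,   18,   22,
         26,   30,   34,   38,   42,   46,   50,   54,   58,   62,   66,
         70,   74,   78,   82,   86,   90,   94,   98]))
u range (array([-135.2,  -87.7,  -40.8]), np.int64(534))
[447.0833258  196.29043137]
```

```bash
cat >> h.py <<'E'
def plan(target,xhead,n,z=None):
    """constant rows: rotate about tool z (down) to x heading (deg), goto target; prints rows"""
    from scipy.spatial.transform import Rotation as R
    s=arm.read_state(); Rm=R.from_quat(s["ee_rot"]); p=np.array(s["position"])
    h=np.radians(xhead); c,sn=np.cos(h),np.sin(h)
    T=R.from_matrix(np.array([[c,sn,0],[sn,-c,0],[0,0,-1]]))
    rv=(Rm.inv()*T).as_rotvec(); dp=np.array(target)-p
    cur=Rm
    print("dp",dp.round(1),"turn",np.degrees(rv).round(1),"F",np.round(s["contact_force"],1),"w",round(s["gripper_width"],1),"t",round(s["clock"],2))
    for i in range(n):
        sh=cur.inv().apply(dp/n)/1000; print([*sh.round(4),*(rv/n).round(4)]); cur=cur*R.from_rotvec(rv/n)
E
python3 - <<'E'
from h import *
P=np.load("Ptop.npy");im=np.load("top0.npz")["im"]
hsv=cv2.cvtColor(im,cv2.COLOR_RGB2HSV)
m=(hsv[...,0]>130)&(hsv[...,0]<160)&(hsv[...,1]>100)
Q=P[m];
for lo in (0,1):
    q=Q[(Q[:,1]<0) if lo==0 else Q[:,1]>0]; t=q[q[:,2]>95]; print(len(q),q[:,2].max(),t.min(0),t.max(0)); print(cv2.boxPoints(cv2.minAreaRect(t[:,:2].astype(np.float32))))
plan([418,-214.5,210],-79.4,1)
E
```

```text
546 113.68614650585619 [ 293.00993266 -219.76708898   95.52106368] [ 332.60360748 -164.76853839  113.68614651]
[[ 292.4791  -166.30951]
 [ 295.37326 -219.97827]
 [ 333.07132 -217.94537]
 [ 330.17715 -164.27661]]
554 943.352452610343 [242.69728128  14.17979713  96.42359579] [375.22627585 399.44871843 943.35245261]
[[186.18817   35.709396]
 [242.69727   14.179794]
 [383.01495  382.474   ]
 [326.50586  404.0036  ]]
dp [ 257.6 -818.1    2.8] turn [ 0.1 -0.1 64.5] F [-0.   0.   0.1] w 85.0 t 0.15
[np.float64(0.4592), np.float64(0.7244), np.float64(-0.0016), np.float64(0.0014), np.float64(-0.001), np.float64(1.1259)]
```

Run:
```python
from h import *
plan([450,195,220],-47,14)
```

```text
dp [ 289.6 -408.6   12.8] turn [ 0.1 -0.  32.1] F [-0.   0.   0.1] w 85.0 t 0.15
[np.float64(0.0275), np.float64(0.0229), np.float64(-0.0009), np.float64(0.0001), np.float64(-0.0), np.float64(0.04)]
[np.float64(0.0284), np.float64(0.0218), np.float64(-0.0009), np.float64(0.0001), np.float64(-0.0), np.float64(0.04)]
[np.float64(0.0292), np.float64(0.0206), np.float64(-0.0009), np.float64(0.0001), np.float64(-0.0), np.float64(0.04)]
[np.float64(0.03), np.float64(0.0194), np.float64(-0.0009), np.float64(0.0001), np.float64(-0.0), np.float64(0.04)]
[np.float64(0.0308), np.float64(0.0182), np.float64(-0.0009), np.float64(0.0001), np.float64(-0.0), np.float64(0.04)]
[np.float64(0.0315), np.float64(0.017), np.float64(-0.0009), np.float64(0.0001), np.float64(-0.0), np.float64(0.04)]
[np.float64(0.0321), np.float64(0.0157), np.float64(-0.0009), np.float64(0.0001), np.float64(-0.0), np.float64(0.04)]
[np.float64(0.0327), np.float64(0.0144), np.float64(-0.0009), np.float64(0.0001), np.float64(-0.0), np.float64(0.04)]
[np.float64(0.0333), np.float64(0.0131), np.float64(-0.0009), np.float64(0.0001), np.float64(-0.0), np.float64(0.04)]
[np.float64(0.0338), np.float64(0.0117), np.float64(-0.0009), np.float64(0.0001), np.float64(-0.0), np.float64(0.04)]
[np.float64(0.0342), np.float64(0.0104), np.float64(-0.0009), np.float64(0.0001), np.float64(-0.0), np.float64(0.04)]
[np.float64(0.0346), np.float64(0.009), np.float64(-0.0009), np.float64(0.0001), np.float64(-0.0), np.float64(0.04)]
[np.float64(0.035), np.float64(0.0076), np.float64(-0.0009), np.float64(0.0001), np.float64(-0.0), np.float64(0.04)]
[np.float64(0.0352), np.float64(0.0062), np.float64(-0.0009), np.float64(0.0001), np.float64(-0.0), np.float64(0.04)]
```

Request:
drive_tool([
  [[1,0.027,0.023,-0.001,0,0,0.04],[1,0.028,0.022,-0.001,0,0,0.04],[1,0.029,0.021,-0.001,0,0,0.04],[1,0.03,0.019,-0.001,0,0,0.04],[1,0.031,0.018,-0.001,0,0,0.04],[1,0.031,0.017,-0.001,0,0,0.04],[1,0.032,0.016,-0.001,0,0,0.04],[1,0.033,0.014,-0.001,0,0,0.04],[1,0.033,0.013,-0.001,0,0,0.04],[1,0.034,0.012,-0.001,0,0,0.04],[1,0.034,0.01,-0.001,0,0,0.04],[1,0.035,0.009,-0.001,0,0,0.04],[1,0.035,0.008,-0.001,0,0,0.04],[1,0.035,0.006,-0.001,0,0,0.04]],
])

```text
clock: 1.55
position: [451.0, 177.8, 218.8]
ee_rot: [0.914, -0.405, 0.0, 0.004]
contact_force: [0.1, 0.5, -0.8]
gripper_width: 85.0
```

Run:
```python
from h import *
print(arm.read_state()["joints"].round(2))
plan([418,-214.5,210],-79.4,13)
```

```text
[ 0.71  0.14 -0.3   0.   -1.14  0.02]
dp [ -33.  -392.3   -8.8] turn [ 0.4 -0.3 31.6] F [ 0.1  0.5 -0.8] w 85.0 t 1.55
[np.float64(0.0207), np.float64(0.0221), np.float64(0.0009), np.float64(0.0005), np.float64(-0.0004), np.float64(0.0424)]
[np.float64(0.0216), np.float64(0.0212), np.float64(0.0009), np.float64(0.0005), np.float64(-0.0004), np.float64(0.0424)]
[np.float64(0.0225), np.float64(0.0203), np.float64(0.0009), np.float64(0.0005), np.float64(-0.0004), np.float64(0.0424)]
[np.float64(0.0233), np.float64(0.0193), np.float64(0.0009), np.float64(0.0005), np.float64(-0.0004), np.float64(0.0424)]
[np.float64(0.0241), np.float64(0.0183), np.float64(0.0008), np.float64(0.0005), np.float64(-0.0004), np.float64(0.0424)]
[np.float64(0.0249), np.float64(0.0173), np.float64(0.0008), np.float64(0.0005), np.float64(-0.0004), np.float64(0.0424)]
[np.float64(0.0256), np.float64(0.0162), np.float64(0.0008), np.float64(0.0005), np.float64(-0.0004), np.float64(0.0424)]
[np.float64(0.0262), np.float64(0.0151), np.float64(0.0008), np.float64(0.0005), np.float64(-0.0004), np.float64(0.0424)]
[np.float64(0.0268), np.float64(0.014), np.float64(0.0008), np.float64(0.0005), np.float64(-0.0004), np.float64(0.0424)]
[np.float64(0.0274), np.float64(0.0129), np.float64(0.0007), np.float64(0.0005), np.float64(-0.0004), np.float64(0.0424)]
[np.float64(0.0279), np.float64(0.0117), np.float64(0.0007), np.float64(0.0005), np.float64(-0.0004), np.float64(0.0424)]
[np.float64(0.0284), np.float64(0.0105), np.float64(0.0007), np.float64(0.0005), np.float64(-0.0004), np.float64(0.0424)]
[np.float64(0.0288), np.float64(0.0093), np.float64(0.0007), np.float64(0.0005), np.float64(-0.0004), np.float64(0.0424)]
```

Request:
drive_tool([
  [[1,0.021,0.022,0.001,0,0,0.042],[1,0.022,0.021,0.001,0,0,0.042],[1,0.022,0.02,0.001,0,0,0.042],[1,0.023,0.019,0.001,0,0,0.042],[1,0.024,0.018,0.001,0,0,0.042],[1,0.025,0.017,0.001,0,0,0.042],[1,0.026,0.016,0.001,0,0,0.042],[1,0.026,0.015,0.001,0,0,0.042],[1,0.027,0.014,0.001,0,0,0.042],[1,0.027,0.013,0.001,0,0,0.042],[1,0.028,0.012,0.001,0,0,0.042],[1,0.028,0.011,0.001,0,0,0.042],[1,0.015,0.005,0,0,0,0.042],[1,0,0,0,0,0,0]],
])

```text
clock: 2.95
position: [411.5, -216.8, 207.0]
ee_rot: [0.761, -0.649, -0.0, 0.005]
contact_force: [-0.1, -0.1, 0.7]
gripper_width: 85.5
```

Run:
```python
from h import *
plan([418,-214.5,200],-79.4,1)
im,d,s=grab("wrist","w1"); P=world("wrist",d,s)
m=(P[...,2]>100)&(P[...,2]<125)&(P[...,0]>370)
hsv=cv2.cvtColor(im,cv2.COLOR_RGB2HSV); m&=(hsv[...,0]<25)&(hsv[...,1]>80)
t=P[m]; t=t[abs(t[:,2]-np.median(t[:,2]))<4]; r=cv2.minAreaRect(t[:,:2].astype(np.float32)); print(len(t),t.mean(0),r, np.median(t[:,2]));print(cv2.boxPoints(r))
```

```text
dp [ 6.5  2.3 -7. ] turn [ 0.5 -0.4 -1.5] F [-0.1 -0.1  0.7] w 85.5 t 2.95
[np.float64(-0.0013), np.float64(-0.0068), np.float64(0.007), np.float64(0.0088), np.float64(-0.0061), np.float64(-0.0256)]
1938 [ 416.54741377 -216.73615815  110.54043967] ((418.6689758300781, -214.91136169433594), (53.83540725708008, 37.85062026977539), 11.08265495300293) 110.66357141672799
[[ 388.61536 -201.51324]
 [ 395.89117 -238.65799]
 [ 448.7226  -228.30948]
 [ 441.44678 -191.16473]]
```

View pics/w1.png

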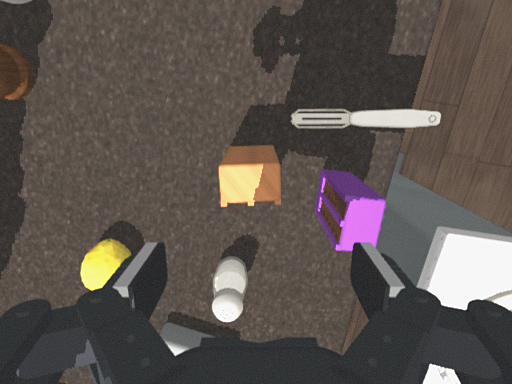

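The wrist view shows half_loose at (250,178): orange wood, slotted edge at row 205, with the purple look-alike apart from it at (350,215). Its centre measures (418.7, -214.9) and its heading 11°, both matching the top view. I'll descend now.

Request:
drive_tool([
  [[1,-0.001,-0.007,0.01,0.008,-0.006,-0.033],[1,0,0,0.02,0,0,0],[1,0,0,0.01,0,0,0]],
])

```text
clock: 3.3
position: [419.6, -212.6, 167.3]
ee_rot: [0.774, -0.634, 0.001, -0.001]
contact_force: [0.1, 0.2, -0.7]
gripper_width: 85.6
```

Run:
```python
from h import *
plan([418.6,-215,62],-79.2,4)
```

```text
dp [  -1.    -2.4 -105.3] turn [-0.2 -0.   0.6] F [ 0.1  0.2 -0.7] w 85.6 t 3.3
[np.float64(0.0005), np.float64(0.0005), np.float64(0.0263), np.float64(-0.0009), np.float64(-0.0002), np.float64(0.0025)]
[np.float64(0.0005), np.float64(0.0004), np.float64(0.0263), np.float64(-0.0009), np.float64(-0.0002), np.float64(0.0025)]
[np.float64(0.0005), np.float64(0.0004), np.float64(0.0263), np.float64(-0.0009), np.float64(-0.0002), np.float64(0.0025)]
[np.float64(0.0005), np.float64(0.0004), np.float64(0.0263), np.float64(-0.0009), np.float64(-0.0002), np.float64(0.0025)]
```

Request:
drive_tool([
  [[1,0.001,0.001,0.026,-0.001,0,0.003],[1,0.001,0.001,0.026,-0.001,0,0.003],[1,0.001,0,0.026,-0.001,0,0.003],[1,0,0,0.02,0,0,0.002],[1,0,0,0.007,0,0,0],[1,0,0,0,0,0,0]],
])

```text
clock: 3.9
position: [420.4, -212.5, 59.4]
ee_rot: [0.773, -0.634, 0.001, -0.0]
contact_force: [0.1, 0.0, -0.3]
gripper_width: 85.2
```

Run:
```python
from h import *
plan([418.6,-215,62],-79.2,1)
```

```text
dp [-1.8 -2.5  2.6] turn [-0.1 -0.1  0.5] F [ 0.1  0.  -0.3] w 85.2 t 3.9
[np.float64(0.0021), np.float64(0.0023), np.float64(-0.0026), np.float64(-0.0021), np.float64(-0.0021), np.float64(0.0085)]
```

Position is fine, so I'll make a small correction and close.

Request:
drive_tool([
  [[1,0.002,0.002,-0.002,-0.002,-0.002,0.008],[1,0,0,0,0,0,0],[0,0,0,0,0,0,0],[0,0,0,0,0,0,0],[0,0,0,0,0,0,0],[0,0,0,0,0,0,0],[0,0,0,0,0,0,0],[0,0,0,0,0,0,0]],
])

```text
clock: 4.7
position: [421.3, -215.1, 65.7]
ee_rot: [0.771, -0.637, 0.003, -0.002]
contact_force: [-0.4, -0.8, -0.7]
gripper_width: 52.6
```

Run:
```python
from h import *
plan([418.6,-215,62],-79.2,1)
z=np.load("cl.npz");c,X,Y=z["c"],z["X"],z["Y"]
for cy in (-95,):
    t=c+X*64+Y*(cy+20.5); print("place centre",t)
s=arm.read_state();print(s["position"])
```

```text
dp [-2.7  0.1 -3.7] turn [-0.4 -0.2  0.1] F [-0.4 -0.8 -0.7] w 52.6 t 4.7
[np.float64(-0.0006), np.float64(0.0026), np.float64(0.0037), np.float64(-0.0074), np.float64(-0.0028), np.float64(0.0011)]
place centre [493.66581862 109.82471214]
[ 421.27116812 -215.11193625   65.74419785]
```

Request:
drive_tool([
  [[0,0,0,-0.03,0,0,0],[0,0,0,-0.04,0,0,0],[0,0,0,-0.04,0,0,0],[0,0,0,-0.03,0,0,0]],
])

```text
clock: 5.1
position: [415.8, -213.9, 204.0]
ee_rot: [0.77, -0.638, -0.004, 0.002]
contact_force: [0.2, -0.5, -1.7]
gripper_width: 52.9
```

Run:
```python
from h import *
plan([493.7,109.8,205],-103,14)
```

```text
dp [ 77.9 323.7   1. ] turn [ 0.5  0.1 23.8] F [ 0.2 -0.5 -1.7] w 52.9 t 5.1
[np.float64(-0.0217), np.float64(-0.0098), np.float64(-0.0001), np.float64(0.0007), np.float64(0.0002), np.float64(0.0296)]
[np.float64(-0.022), np.float64(-0.0091), np.float64(-0.0001), np.float64(0.0007), np.float64(0.0002), np.float64(0.0296)]
[np.float64(-0.0222), np.float64(-0.0085), np.float64(-0.0001), np.float64(0.0007), np.float64(0.0002), np.float64(0.0296)]
[np.float64(-0.0225), np.float64(-0.0078), np.float64(-0.0001), np.float64(0.0007), np.float64(0.0002), np.float64(0.0296)]
[np.float64(-0.0227), np.float64(-0.0072), np.float64(-0.0001), np.float64(0.0007), np.float64(0.0002), np.float64(0.0296)]
[np.float64(-0.0229), np.float64(-0.0065), np.float64(-0.0001), np.float64(0.0007), np.float64(0.0002), np.float64(0.0296)]
[np.float64(-0.0231), np.float64(-0.0058), np.float64(-0.0001), np.float64(0.0007), np.float64(0.0002), np.float64(0.0296)]
[np.float64(-0.0232), np.float64(-0.0051), np.float64(-0.0001), np.float64(0.0007), np.float64(0.0002), np.float64(0.0296)]
[np.float64(-0.0234), np.float64(-0.0044), np.float64(-0.0001), np.float64(0.0007), np.float64(0.0002), np.float64(0.0296)]
[np.float64(-0.0235), np.float64(-0.0037), np.float64(-0.0001), np.float64(0.0007), np.float64(0.0002), np.float64(0.0296)]
[np.float64(-0.0236), np.float64(-0.003), np.float64(-0.0001), np.float64(0.0007), np.float64(0.0002), np.float64(0.0296)]
[np.float64(-0.0237), np.float64(-0.0023), np.float64(-0.0001), np.float64(0.0007), np.float64(0.0002), np.float64(0.0296)]
[np.float64(-0.0237), np.float64(-0.0016), np.float64(-0.0001), np.float64(0.0007), np.float64(0.0002), np.float64(0.0296)]
[np.float64(-0.0238), np.float64(-0.0009), np.float64(-0.0001), np.float64(0.0007), np.float64(0.0002), np.float64(0.0296)]
```

Request:
drive_tool([
  [[0,-0.022,-0.01,0,0.001,0,0.03],[0,-0.022,-0.009,0,0.001,0,0.03],[0,-0.022,-0.009,0,0.001,0,0.03],[0,-0.022,-0.008,0,0.001,0,0.03],[0,-0.023,-0.007,0,0,0,0.03],[0,-0.023,-0.006,0,0,0,0.03],[0,-0.023,-0.006,0,0,0,0.03],[0,-0.023,-0.005,0,0,0,0.03],[0,-0.023,-0.004,0,0,0,0.03],[0,-0.023,-0.004,0,0,0,0.03],[0,-0.024,-0.003,0,0,0,0.03],[0,-0.024,-0.002,0,0,0,0.03],[0,-0.024,-0.002,0,0,0,0.03],[0,-0.01,-0.001,0,0,0,0.025],[0,0,0,0,0,0,0]],
])

```text
clock: 6.6
position: [496.1, 107.4, 205.4]
ee_rot: [-0.614, 0.789, 0.001, -0.0]
contact_force: [-0.8, -0.4, -1.4]
gripper_width: 52.6
```

Run:
```python
from h import *
plan([493.7,109.8,150],-103,2)
im,d,s=grab("top","t2"); P=world("top",d); np.save("P2.npy",P)
im2,d2,s2=grab("side","s2")
cv2.imwrite("pics/t2c.png",cv2.resize(im[130:260,120:300,::-1],None,fx=4,fy=4))
cv2.imwrite("pics/s2c.png",cv2.resize(im2[100:240,150:330,::-1],None,fx=4,fy=4))
```

```text
dp [ -2.4   2.4 -55.4] turn [ 0.2  0.1 -1.2] F [-0.8 -0.4 -1.4] w 52.6 t 6.6
[np.float64(-0.0008), np.float64(0.0014), np.float64(0.0277), np.float64(0.0014), np.float64(0.0006), np.float64(-0.0103)]
[np.float64(-0.0009), np.float64(0.0014), np.float64(0.0277), np.float64(0.0014), np.float64(0.0006), np.float64(-0.0103)]
```

View pics/t2c.png

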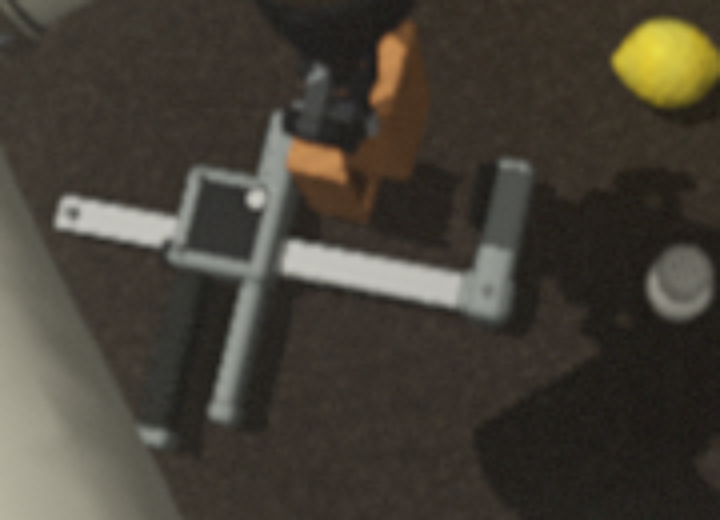

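View pics/s2c.png

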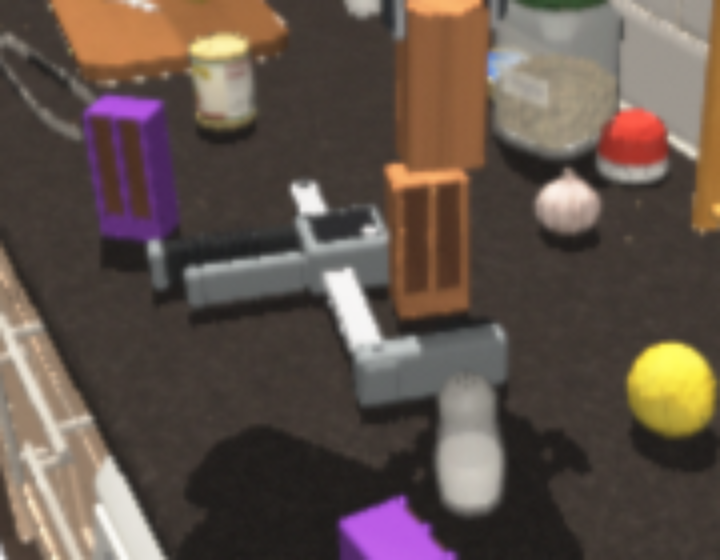

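Request:
drive_tool([
  [[0,0,0.003,0.02,0.002,0.001,-0.02],[0,0,0,0.03,0,0,0],[0,0,0,0.03,0,0,0],[0,0,0,0.025,0,0,0],[0,0,0,0.015,0,0,0],[0,0,0,0,0,0,0]],
])

```text
clock: 7.3
position: [492.0, 102.1, 83.4]
ee_rot: [-0.621, 0.784, -0.0, 0.001]
contact_force: [0.0, -0.4, -0.8]
gripper_width: 52.2
```

Run:
```python
from h import *
plan([493.3,108,66],-103,1)
im2,d2,s2=grab("side","s3")
cv2.imwrite("pics/s3c.png",cv2.resize(im2[100:240,150:330,::-1],None,fx=4,fy=4))
im2,d2,s2=grab("wrist","w3")
```

```text
dp [  1.3   5.9 -17.4] turn [-0.1  0.1 -0.2] F [ 0.  -0.4 -0.8] w 52.2 t 7.3
[np.float64(-0.006), np.float64(0.0001), np.float64(0.0174), np.float64(-0.0016), np.float64(0.0014), np.float64(-0.0033)]
```

View pics/s3c.png

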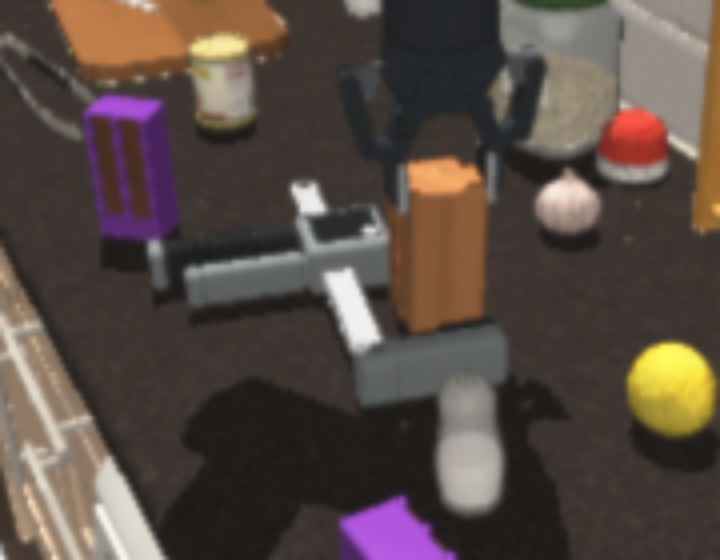

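View pics/w3.png

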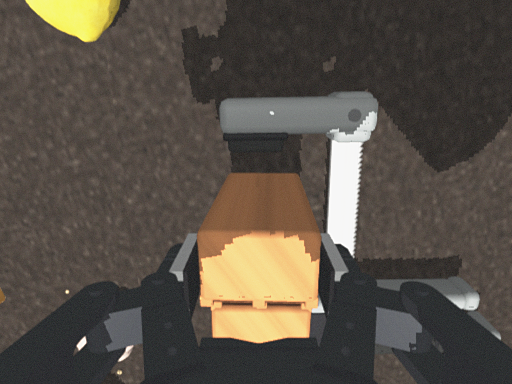

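Run:
```python
from h import *
z=np.load("w3.npz");im,d=z["im"],z["d"];s={"position":z["pos"],"ee_rot":z["rot"]}
P=world("wrist",d,s); c=np.load("cl.npz")
U=(P[...,:2]-c["c"])@c["X"]; W=(P[...,:2]-c["c"])@c["Y"]-20.5
for v in (128,142,148,165,171,176,185,200,220,250,290,300,304,308,315,330): print(v,[ (round(float(U[v,u]),1),round(float(W[v,u]),1),round(float(P[v,u,2]),1)) for u in (240,260,280)])
print([(u,U[270,u].round(1),P[270,u,2].round(1)) for u in (200,206,315,318)],[(u,U[325,u].round(1),P[325,u,2].round(1)) for u in (212,216,222,300,306)])
```

```text
128 [(77.1, -155.1, 39.8), (63.8, -155.0, 40.6), (50.6, -154.7, 40.0)]
142 [(77.4, -145.8, 39.7), (63.9, -145.3, 38.0), (50.4, -145.1, 37.7)]
148 [(77.6, -141.6, 39.2), (64.0, -141.7, 40.7), (50.4, -141.0, 37.9)]
165 [(80.4, -121.5, 0.9), (64.2, -121.6, 2.1), (47.9, -121.1, 0.9)]
171 [(80.6, -116.5, 0.9), (64.2, -116.4, 1.4), (47.9, -116.1, 1.0)]
176 [(78.7, -120.1, 31.6), (64.3, -119.9, 31.5), (49.8, -119.8, 31.8)]
185 [(77.2, -120.6, 56.8), (64.3, -120.1, 55.9), (51.4, -120.0, 56.1)]
200 [(75.4, -120.9, 87.8), (64.4, -121.1, 88.9), (53.4, -120.4, 87.3)]
220 [(73.7, -120.6, 116.0), (64.5, -121.0, 117.2), (55.3, -120.8, 117.1)]
250 [(73.2, -112.5, 129.8), (64.6, -112.3, 129.7), (56.2, -113.1, 131.4)]
290 [(73.8, -92.6, 129.7), (64.9, -92.9, 130.4), (56.0, -93.2, 131.0)]
300 [(74.1, -86.5, 128.5), (64.9, -87.5, 130.0), (55.9, -86.8, 129.2)]
304 [(75.8, -69.6, 108.7), (65.0, -84.5, 128.9), (54.4, -68.4, 107.6)]
308 [(75.7, -68.3, 110.4), (65.1, -68.0, 110.1), (54.5, -67.3, 109.4)]
315 [(75.8, -64.0, 110.5), (65.2, -65.0, 111.8), (54.6, -64.4, 111.3)]
330 [(76.2, -54.0, 110.0), (65.3, -54.2, 110.5), (54.5, -54.3, 110.7)]
[(200, np.float64(91.3), np.float64(128.5)), (206, np.float64(88.5), np.float64(129.2)), (315, np.float64(40.9), np.float64(130.5)), (318, np.float64(39.5), np.float64(130.4))] [(212, np.float64(91.3), np.float64(109.4)), (216, np.float64(88.8), np.float64(111.2)), (222, np.float64(85.7), np.float64(110.5)), (300, np.float64(43.7), np.float64(110.1)), (306, np.float64(40.6), np.float64(110.9))]
```

Request:
drive_tool([
  [[0,-0.006,0,0.004,0,0,-0.003],[0,0,0,0.006,0,0,0],[0,0,0,0.004,0,0,0],[0,0,0,0,0,0,0]],
])

```text
clock: 7.8
position: [497.8, 110.3, 74.2]
ee_rot: [-0.623, 0.782, -0.002, 0.007]
contact_force: [0.4, -1.1, -2.1]
gripper_width: 52.7
```

Run:
```python
from h import *
plan([493.3,108,64],-103,1)
```

```text
dp [ -4.5  -2.3 -10.2] turn [-0.7  0.5  0. ] F [ 0.4 -1.1 -2.1] w 52.7 t 7.8
[np.float64(0.0033), np.float64(0.004), np.float64(0.0101), np.float64(-0.0117), np.float64(0.0093), np.float64(0.0009)]
```

Request:
drive_tool([
  [[0,0.002,0.002,0.003,-0.005,0.004,0],[0,0,0,0,0,0,0],[0,0,0,0,0,0,0]],
])

```text
clock: 8.1
position: [495.5, 108.8, 71.2]
ee_rot: [-0.623, 0.782, -0.001, 0.004]
contact_force: [0.2, -0.0, -1.1]
gripper_width: 52.6
```

Run:
```python
from h import *
plan([493.3,108,64],-103,1)
```

```text
dp [-2.2 -0.8 -7.2] turn [-0.4  0.3  0.1] F [ 0.2 -0.  -1.1] w 52.6 t 8.1
[np.float64(0.0013), np.float64(0.002), np.float64(0.0072), np.float64(-0.0068), np.float64(0.0053), np.float64(0.0013)]
```

Request:
drive_tool([
  [[0,0.001,0.002,0.004,-0.006,0.005,0.001],[0,0,0,0.001,0,0,0],[0,0,0,0.001,0,0,0],[0,0,0,0,0,0,0]],
])

```text
clock: 8.5
position: [493.7, 108.6, 66.0]
ee_rot: [-0.623, 0.782, -0.0, 0.001]
contact_force: [-0.6, 0.0, -2.2]
gripper_width: 52.8
```

```bash
cat > m.py <<'E'
from h import *
import sys
im,d,s=grab("wrist",sys.argv[1]); P=world("wrist",d,s); c=np.load("cl.npz")
U=(P[...,:2]-c["c"])@c["X"]; W=(P[...,:2]-c["c"])@c["Y"]-20.5
for lo,hi in((100,140),):
    m=(P[...,2]>106)&(P[...,2]<140)&(U>45)&(U<85)
    h=np.histogram(W[m],bins=np.arange(-130,-30,2)); print(list(zip(h[1].astype(int),h[0])))
    mm=m&(W<-90)&(W>-110); print("loose top z",np.median(P[mm][:,2]),"n",mm.sum())
E
python3 - <<'E'
from h import *
plan([493.3,108,64],-103,1)
E
python3 m.py w4
```

```text
dp [-0.4 -0.6 -2. ] turn [-0.1  0.   0.1] F [-0.6  0.  -2.2] w 52.8 t 8.5
[np.float64(0.0006), np.float64(0.0003), np.float64(0.002), np.float64(-0.0015), np.float64(0.0004), np.float64(0.0009)]
[(np.int64(-130), np.int64(0)), (np.int64(-128), np.int64(0)), (np.int64(-126), np.int64(0)), (np.int64(-124), np.int64(0)), (np.int64(-122), np.int64(0)), (np.int64(-120), np.int64(0)), (np.int64(-118), np.int64(0)), (np.int64(-116), np.int64(368)), (np.int64(-114), np.int64(596)), (np.int64(-112), np.int64(428)), (np.int64(-110), np.int64(409)), (np.int64(-108), np.int64(388)), (np.int64(-106), np.int64(391)), (np.int64(-104), np.int64(414)), (np.int64(-102), np.int64(376)), (np.int64(-100), np.int64(373)), (np.int64(-98), np.int64(375)), (np.int64(-96), np.int64(360)), (np.int64(-94), np.int64(366)), (np.int64(-92), np.int64(359)), (np.int64(-90), np.int64(348)), (np.int64(-88), np.int64(358)), (np.int64(-86), np.int64(340)), (np.int64(-84), np.int64(322)), (np.int64(-82), np.int64(215)), (np.int64(-80), np.int64(192)), (np.int64(-78), np.int64(33)), (np.int64(-76), np.int64(0)), (np.int64(-74), np.int64(3)), (np.int64(-72), np.int64(105)), (np.int64(-70), np.int64(474)), (np.int64(-68), np.int64(442)), (np.int64(-66), np.int64(354)), (np.int64(-64), np.int64(308)), (np.int64(-62), np.int64(266)), (np.int64(-60), np.int64(147)), (np.int64(-58), np.int64(20)), (np.int64(-56), np.int64(0)), (np.int64(-54), np.int64(0)), (np.int64(-52), np.int64(0)), (np.int64(-50), np.int64(0)), (np.int64(-48), np.int64(0)), (np.int64(-46), np.int64(0)), (np.int64(-44), np.int64(0)), (np.int64(-42), np.int64(0)), (np.int64(-40), np.int64(0)), (np.int64(-38), np.int64(0)), (np.int64(-36), np.int64(0)), (np.int64(-34), np.int64(0))]
loose top z 111.71743492659115 n 3811
```

View pics/w4.png

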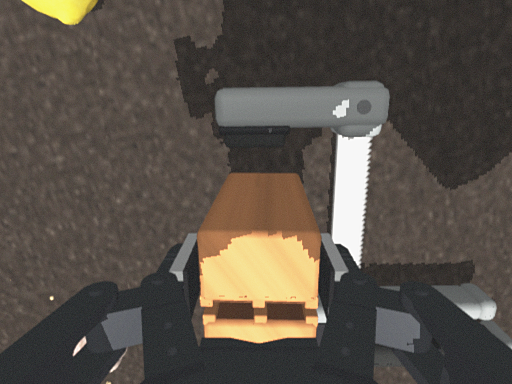

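Request:
drive_tool([
  [[0,0,0,0.001,0,0,0],[0,0,0,0.001,0,0,0],[0,0,0,0,0,0,0],[1,0,0,0,0,0,0],[1,0,0,0,0,0,0],[1,0,0,0,0,0,0],[1,0,0,0,0,0,0],[1,0,0,0,0,0,0]],
])

```text
clock: 9.35
position: [494.5, 108.9, 65.8]
ee_rot: [-0.623, 0.782, -0.001, 0.001]
contact_force: [0.7, 0.6, 0.8]
gripper_width: 85.7
```

```bash
python3 m.py w5; python3 -c "
from h import *
plan([493.3,108,64],-103,1)"
```

```text
[(np.int64(-130), np.int64(0)), (np.int64(-128), np.int64(0)), (np.int64(-126), np.int64(0)), (np.int64(-124), np.int64(0)), (np.int64(-122), np.int64(0)), (np.int64(-120), np.int64(0)), (np.int64(-118), np.int64(0)), (np.int64(-116), np.int64(33)), (np.int64(-114), np.int64(677)), (np.int64(-112), np.int64(462)), (np.int64(-110), np.int64(389)), (np.int64(-108), np.int64(388)), (np.int64(-106), np.int64(393)), (np.int64(-104), np.int64(388)), (np.int64(-102), np.int64(374)), (np.int64(-100), np.int64(373)), (np.int64(-98), np.int64(385)), (np.int64(-96), np.int64(363)), (np.int64(-94), np.int64(355)), (np.int64(-92), np.int64(350)), (np.int64(-90), np.int64(365)), (np.int64(-88), np.int64(351)), (np.int64(-86), np.int64(340)), (np.int64(-84), np.int64(320)), (np.int64(-82), np.int64(263)), (np.int64(-80), np.int64(202)), (np.int64(-78), np.int64(76)), (np.int64(-76), np.int64(5)), (np.int64(-74), np.int64(4)), (np.int64(-72), np.int64(97)), (np.int64(-70), np.int64(495)), (np.int64(-68), np.int64(450)), (np.int64(-66), np.int64(349)), (np.int64(-64), np.int64(292)), (np.int64(-62), np.int64(292)), (np.int64(-60), np.int64(173)), (np.int64(-58), np.int64(32)), (np.int64(-56), np.int64(0)), (np.int64(-54), np.int64(0)), (np.int64(-52), np.int64(0)), (np.int64(-50), np.int64(0)), (np.int64(-48), np.int64(0)), (np.int64(-46), np.int64(0)), (np.int64(-44), np.int64(0)), (np.int64(-42), np.int64(0)), (np.int64(-40), np.int64(0)), (np.int64(-38), np.int64(0)), (np.int64(-36), np.int64(0)), (np.int64(-34), np.int64(0))]
loose top z 110.80213239018377 n 3758
dp [-1.2 -0.9 -1.8] turn [-0.2  0.1  0.1] F [ 0.4 -0.3 -0.2] w 85.7 t 9.4
[np.float64(0.0012), np.float64(0.001), np.float64(0.0018), np.float64(-0.0033), np.float64(0.001), np.float64(0.0019)]
```

View pics/w5.png

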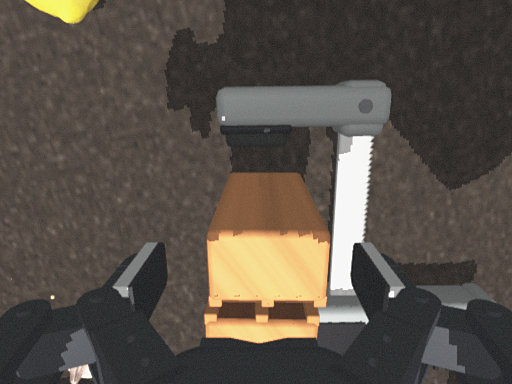

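Run:
```python
from h import *
z=np.load("w5.npz");im,d=z["im"],z["d"];s={"position":z["pos"],"ee_rot":z["rot"]}
P=world("wrist",d,s); c=np.load("cl.npz")
U=(P[...,:2]-c["c"])@c["X"]; W=(P[...,:2]-c["c"])@c["Y"]-20.5
m=(P[...,2]>106)&(P[...,2]<116)&(U>20)&(U<110)
for lo,hi in((-114,-79),(-72,-61)):
    k=m&(W>lo)&(W<hi); q=np.stack([U[k],W[k]],1).astype(np.float32); print(cv2.minAreaRect(q), np.percentile(q[:,0],[0.5,99.5]))
for v in (245,270,290,325): 
    r=np.where(m[v])[0]; print(v,r.min(),r.max(),U[v,r.min()],U[v,r.max()],W[v,r.max()])
```

```text
((64.9652099609375, -96.50260925292969), (34.99485778808594, 89.84964752197266), 89.98915100097656) [ 21.88773918 108.77269745]
((64.71258544921875, -66.49906921386719), (54.26496505737305, 10.975015640258789), 0.023534348234534264) [38.09841261 91.23226051]
245 156 364 109.82016467818036 20.135252290126058 -106.68229924018245
270 157 359 108.51095295130322 23.072632730820022 -97.53847839983058
290 160 359 108.49227554305337 22.780601497036624 -88.70539909709778
325 205 318 91.2560129065393 38.28189391470946 -66.01700814975689
```

Block is released upright with a seam gap of about 6 mm and an end offset of about 2 mm. I'll raise the arm now.

Request:
drive_tool([
  [[1,0,0,-0.02,0,0,0],[1,0,0,-0.04,0,0,0],[1,0,0,-0.04,0,0,0],[1,0,0,-0.03,0,0,0]],
])

```text
clock: 9.8
position: [490.9, 107.1, 194.5]
ee_rot: [-0.623, 0.782, 0.001, -0.006]
contact_force: [0.9, -0.1, -0.2]
gripper_width: 85.3
```

Run:
```python
from h import *
z=np.load("cl.npz");c,X,Y=z["c"],z["X"],z["Y"]
t=c+X*(-65)+Y*(9+20.5); print("grip",t)
print(arm.read_state()["joints"].round(2))
plan([*t,180],-12.35,14)
```

```text
grip [389.89811843 239.01164089]
[ 0.54  0.19 -0.3   0.   -1.09 -0.77]
dp [-101.   131.9  -14.5] turn [  0.7  -0.  -90.6] F [ 0.9 -0.1 -0.2] w 85.3 t 9.8
[np.float64(-0.0076), np.float64(0.0091), np.float64(0.001), np.float64(0.0009), np.float64(-0.0), np.float64(-0.113)]
[np.float64(-0.0086), np.float64(0.0082), np.float64(0.001), np.float64(0.0009), np.float64(-0.0), np.float64(-0.113)]
[np.float64(-0.0094), np.float64(0.0072), np.float64(0.001), np.float64(0.0009), np.float64(-0.0), np.float64(-0.113)]
[np.float64(-0.0102), np.float64(0.0061), np.float64(0.001), np.float64(0.0009), np.float64(-0.0), np.float64(-0.113)]
[np.float64(-0.0108), np.float64(0.0049), np.float64(0.001), np.float64(0.0009), np.float64(-0.0), np.float64(-0.113)]
[np.float64(-0.0113), np.float64(0.0037), np.float64(0.001), np.float64(0.0009), np.float64(-0.0), np.float64(-0.113)]
[np.float64(-0.0116), np.float64(0.0024), np.float64(0.001), np.float64(0.0009), np.float64(-0.0), np.float64(-0.113)]
[np.float64(-0.0118), np.float64(0.001), np.float64(0.001), np.float64(0.0009), np.float64(-0.0), np.float64(-0.113)]
[np.float64(-0.0119), np.float64(-0.0003), np.float64(0.001), np.float64(0.0009), np.float64(-0.0), np.float64(-0.113)]
[np.float64(-0.0118), np.float64(-0.0016), np.float64(0.001), np.float64(0.0009), np.float64(-0.0), np.float64(-0.113)]
[np.float64(-0.0115), np.float64(-0.0029), np.float64(0.001), np.float64(0.0009), np.float64(-0.0), np.float64(-0.113)]
[np.float64(-0.0111), np.float64(-0.0042), np.float64(0.001), np.float64(0.0009), np.float64(-0.0), np.float64(-0.113)]
[np.float64(-0.0105), np.float64(-0.0054), np.float64(0.001), np.float64(0.0009), np.float64(-0.0), np.float64(-0.113)]
[np.float64(-0.0099), np.float64(-0.0066), np.float64(0.001), np.float64(0.0009), np.float64(-0.0), np.float64(-0.113)]
```

Request:
drive_tool([
  [[1,-0.008,0.009,0,0.001,0,-0.113],[1,-0.009,0.008,0,0.001,0,-0.113],[1,-0.009,0.007,0,0.001,0,-0.113],[1,-0.01,0.006,0,0.001,0,-0.113],[1,-0.011,0.005,0,0.001,0,-0.113],[1,-0.011,0.004,0,0.001,0,-0.113],[1,-0.012,0.002,0,0.001,0,-0.113],[1,-0.012,0.001,0,0.001,0,-0.113],[1,-0.012,0,0,0.001,0,-0.113],[1,-0.012,-0.002,0.001,0.001,0,-0.113],[1,-0.012,-0.003,0.001,0.001,0,-0.113],[1,-0.011,-0.004,0.001,0,0,-0.113],[1,-0.01,-0.005,0.001,0,0,-0.113],[1,-0.01,-0.006,0.001,0,0,-0.11],[1,0,0,0,0,0,0]],
])

```text
clock: 11.3
position: [384.5, 241.5, 195.2]
ee_rot: [0.997, -0.077, 0.006, -0.003]
contact_force: [0.1, -0.3, 0.3]
gripper_width: 85.6
```

Run:
```python
from h import *
plan([389.9,239,100],-12.35,3)
im,d,s=grab("wrist","w6")
im,d,s=grab("side","s6")
cv2.imwrite("pics/s6c.png",cv2.resize(im[100:240,150:330,::-1],None,fx=4,fy=4))
```

```text
dp [  5.4  -2.5 -95.2] turn [-0.4 -0.6  3.6] F [ 0.1 -0.3  0.3] w 85.6 t 11.3
[np.float64(0.0015), np.float64(0.0008), np.float64(0.0317), np.float64(-0.0025), np.float64(-0.0038), np.float64(0.0208)]
[np.float64(0.0017), np.float64(0.0007), np.float64(0.0317), np.float64(-0.0025), np.float64(-0.0038), np.float64(0.0208)]
[np.float64(0.0018), np.float64(0.0006), np.float64(0.0317), np.float64(-0.0025), np.float64(-0.0038), np.float64(0.0208)]
```

View pics/w6.png

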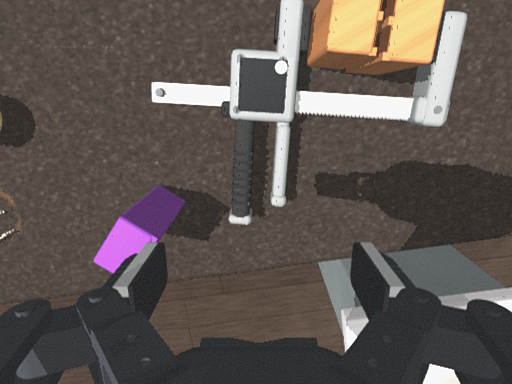

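View pics/s6c.png

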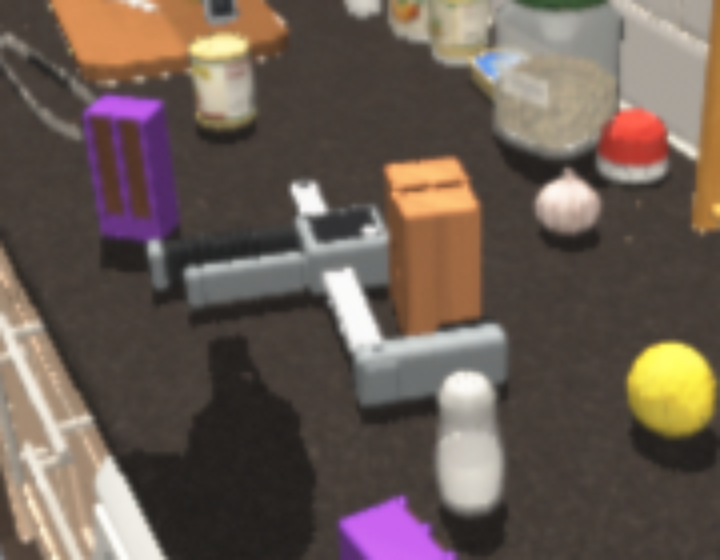

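```bash
cat > cf.py <<'E'
from h import *
import sys
z=np.load("w6.npz");im,d=z["im"],z["d"];s={"position":z["pos"],"ee_rot":z["rot"]}
P=world("wrist",d,s); c=np.load("cl.npz")
U=(P[...,:2]-c["c"])@c["X"]; W=(P[...,:2]-c["c"])@c["Y"]-20.5; Z=P[...,2]
print("table",np.median(Z[200:230,200:220]))
m=(Z>26)&(Z<45)&(U<-50)&(U>-80); w=np.sort(W[m]); print(np.histogram(w,bins=np.arange(-26,46,2)))
for us in (-100,-80,-60,-40):
    k=(Z>26)&(Z<45)&(abs(U-us)<4); q=W[k]; print(us,q[q<5].min(),q[q<5].max(),q[q>5].min(),q[q>5].max(),np.median(Z[k]))
k=(Z>19)&(Z<29)&(W>90);print("tail",W[k].max(),U[k].mean())
hsv=cv2.cvtColor(im,cv2.COLOR_RGB2HSV); m=(hsv[...,0]>130)&(hsv[...,0]<160)&(hsv[...,1]>100); print("purple",U[m].max(),W[m].min())
k=m&(U>-120);print(W[k].min() if k.any() else None)
k=(Z>35)&(Z<45)&(U>20)&(U<35);q=W[k];print("sj outer/inner",q[q<-100].min() if (q<-100).any() else 0,q[q<-100].max() if (q<-100).any() else 0)
E
python3 cf.py
```

```text
table 1.1047033128316173
(array([ 0,  0,  0, 36, 49, 50, 52, 54, 55, 56, 15,  0,  0,  0,  0,  0,  0,
        0,  0,  0,  0,  6, 53, 53, 52, 53, 50, 54, 54, 53, 54, 48, 18,  0,
        0]), array([-26, -24, -22, -20, -18, -16, -14, -12, -10,  -8,  -6,  -4,  -2,
         0,   2,   4,   6,   8,  10,  12,  14,  16,  18,  20,  22,  24,
        26,  28,  30,  32,  34,  36,  38,  40,  42,  44]))
-100 -20.688030244066805 -5.041793327200109 18.20742962393887 38.99055520842783 35.91430418405167
-80 -19.637518067391234 -5.66073497522814 18.134976598015307 38.6361717612167 36.193347113485174
-60 -19.278543736834813 -5.849336390847657 18.158035149482487 38.66913740827042 36.12146968071659
-40 -19.473164521892954 -5.5260786521978975 18.426591323799194 38.31180125374494 35.69110831219621
tail 128.83554225371495 -18.82186687603282
purple 0.8448133770133226 12.865047005842818
12.865047005842818
sj outer/inner -172.9387765300414 -100.21691554598739
```

Wrist view: the handle is at (242,170), the trigger at (280,165), the purple look-alike at (150,225) is clear, and the halves stand at top right. The re-measured clamp frame agrees: trigger -19.5 to -5.7 mm, handle 18.2 to 38.6 mm. Going down.

Request:
drive_tool([
  [[0.85,0.005,0.002,0.02,-0.007,-0.01,0.062],[0.85,0,0,0.03,0,0,0],[0.85,0,0,0.03,0,0,0],[0.85,0,0,0.03,0,0,0],[0.85,0,0,0.015,0,0,0],[0.85,0,0,0,0,0,0]],
])

```text
clock: 12.0
position: [394.6, 238.0, 68.4]
ee_rot: [0.993, -0.118, 0.003, -0.003]
contact_force: [-0.4, -0.4, 0.2]
gripper_width: 72.6
```

Run:
```python
from h import *
plan([390,239.4,50],-12.35,1)
```

```text
dp [ -4.6   1.4 -18.4] turn [-0.3 -0.3 -1.1] F [-0.4 -0.4  0.2] w 72.6 t 12.0
[np.float64(-0.0049), np.float64(-0.0002), np.float64(0.0184), np.float64(-0.006), np.float64(-0.0054), np.float64(-0.02)]
```

Request:
drive_tool([
  [[0.85,-0.005,0,0.01,-0.006,-0.005,-0.019],[0.85,0,0,0.012,0,0,0],[0.85,0,0,0.01,0,0,0],[0.85,0,0,0,0,0,0],[0.85,0,0,0,0,0,0]],
])

```text
clock: 12.5
position: [391.7, 240.8, 37.2]
ee_rot: [0.994, -0.108, 0.002, -0.002]
contact_force: [0.1, 0.1, 0.3]
gripper_width: 72.7
```

Run:
```python
from h import *
plan([390,239.4,6],-12.35,1)
```

```text
dp [ -1.7  -1.4 -31.2] turn [-0.2 -0.2 -0.1] F [0.1 0.1 0.3] w 72.7 t 12.5
[np.float64(-0.0015), np.float64(0.0018), np.float64(0.0312), np.float64(-0.0043), np.float64(-0.0029), np.float64(-0.0016)]
```

Request:
drive_tool([
  [[0.85,-0.001,0.002,0.008,-0.004,-0.003,-0.002],[0.85,0,0,0.008,0,0,0],[0.85,0,0,0.006,0,0,0],[0.85,0,0,0.003,0,0,0],[0.85,0,0,0,0,0,0]],
])

```text
clock: 13.0
position: [390.8, 239.7, 11.2]
ee_rot: [0.994, -0.107, 0.001, -0.001]
contact_force: [0.1, -0.0, -0.0]
gripper_width: 72.9
```

Run:
```python
from h import *
plan([390,239.4,6],-12.35,1)
for n in("wrist","side","top"): grab(n,n[0]+"7")
im=np.load("s7.npz")["im"]; cv2.imwrite("pics/s7c.png",cv2.resize(im[100:240,150:330,::-1],None,fx=4,fy=4))
im=np.load("t7.npz")["im"]; cv2.imwrite("pics/t7c.png",cv2.resize(im[130:260,120:300,::-1],None,fx=4,fy=4))
```

```text
dp [-0.8 -0.3 -5.2] turn [-0.1 -0.1  0. ] F [ 0.1 -0.  -0. ] w 72.9 t 13.0
[np.float64(-0.0007), np.float64(0.0005), np.float64(0.0052), np.float64(-0.0024), np.float64(-0.001), np.float64(0.0008)]
```

View pics/w7.png

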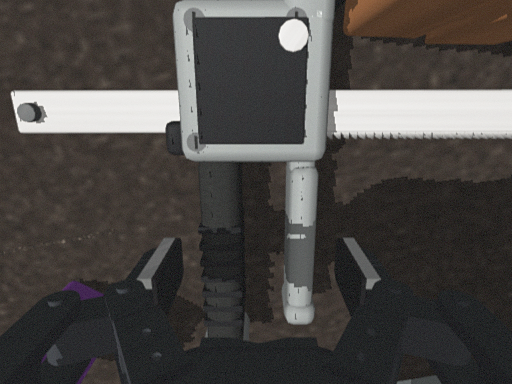

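View pics/s7c.png

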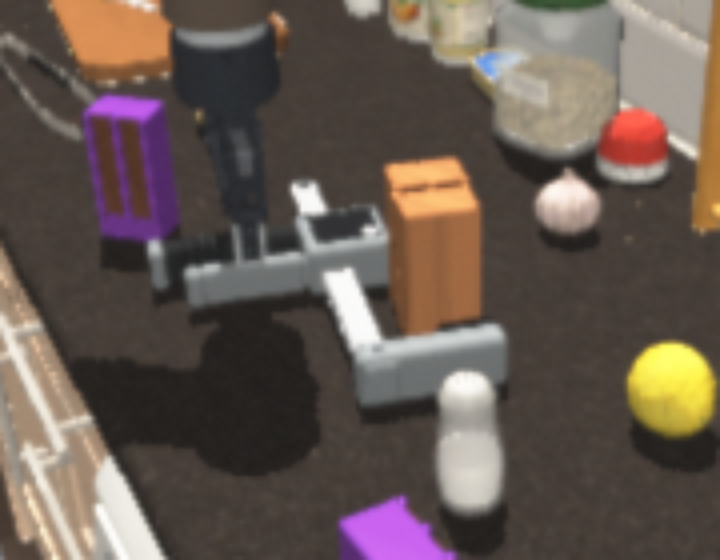

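View pics/t7c.png

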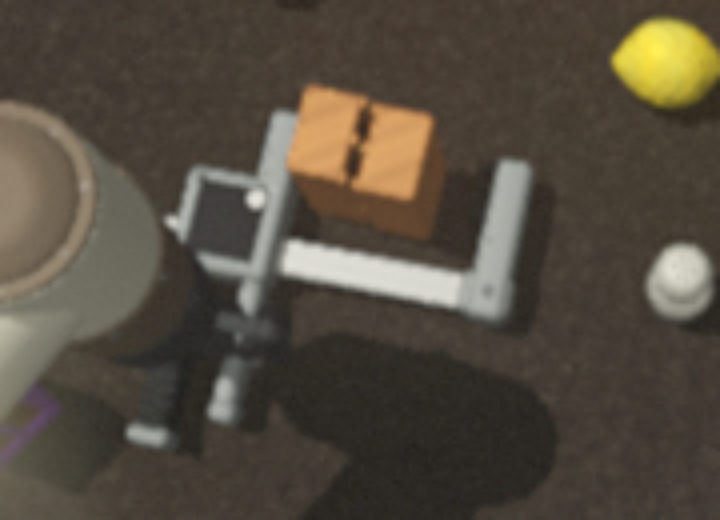

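The grip geometry is right: handle at (223,270) and trigger at (300,260) both lie between the fingers, and the bar's tail bolt is at (30,112). I'll make the final drop and do the first squeeze, following the handle so the clamp stays put.

Request:
drive_tool([
  [[0.85,0,0,0.003,-0.002,-0.001,0],[0.8,0,0,0.001,0,0,0],[0.75,0,0,0,0,0,0],[0.7,0,0,0,0,0,0],[0.66,0,0,0,0,0,0],[0.62,0,-0.002,0,0,0,0],[0.58,0,-0.002,0,0,0,0],[0.54,0,-0.002,0,0,0,0],[0.5,0,-0.002,0,0,0,0],[0.47,0,-0.001,0,0,0,0],[0.47,0,0,0,0,0,0]],
])

```text
clock: 14.25
position: [392.7, 248.5, 9.4]
ee_rot: [0.994, -0.107, 0.0, 0.001]
contact_force: [0.7, -1.2, 3.3]
gripper_width: 40.3
```

```bash
cat > look.py <<'E'
from h import *
import sys
t=sys.argv[1]
s=arm.read_state(); print("pos",s["position"].round(1),"w",round(s["gripper_width"],1),"F",s["contact_force"].round(1),"t",round(s["clock"],2))
im,d,s=grab("top","t"+t); P=world("top",d); c=np.load("cl.npz")
U=(P[...,:2]-c["c"])@c["X"]; W=(P[...,:2]-c["c"])@c["Y"]-20.5; Z=P[...,2]
def edge(m,a): q=a[m]; return (np.percentile(q,[2,50,98]).round(1),int(m.sum())) if m.any() else None
print("sj top W",edge((Z>34)&(Z<46)&(U>20)&(U<35)&(W<-85),W), "sj w/pad",edge((Z>32)&(Z<46)&(U>60)&(U<72)&(W<-100),W))
print("blocks W",edge((Z>105)&(Z<116)&(U>45)&(U<85)&(W<-30)&(W>-140),W),"U",edge((Z>105)&(Z<116)&(W<-30)&(W>-140),U))
print("fixed jaw",edge((Z>34)&(Z<46)&(U>50)&(U<85)&(W>-30)&(W<30),W),"housing U",edge((Z>34)&(Z<46)&(W>-20)&(W<30)&(U>0),U))
cv2.imwrite(f"pics/t{t}c.png",cv2.resize(im[130:260,120:300,::-1],None,fx=4,fy=4))
im,d,s=grab("wrist","w"+t)
E
python3 look.py 8
```

```text
pos [392.7 248.5   9.4] w 40.3 F [ 0.7 -1.2  3.3] t 14.25
sj top W (array([-299.8, -162.1,  -89.5]), 73) sj w/pad (array([-173.1, -154.8, -113.3]), 65)
blocks W (array([-112.6,  -77.9,  -35.2]), 479) U (array([ 34.6,  64. , 349.5]), 721)
fixed jaw (array([-16.6,  -7.5,   2.9]), 89) housing U (array([  1.7,  37.3, 306.5]), 553)
```

View pics/t8c.png

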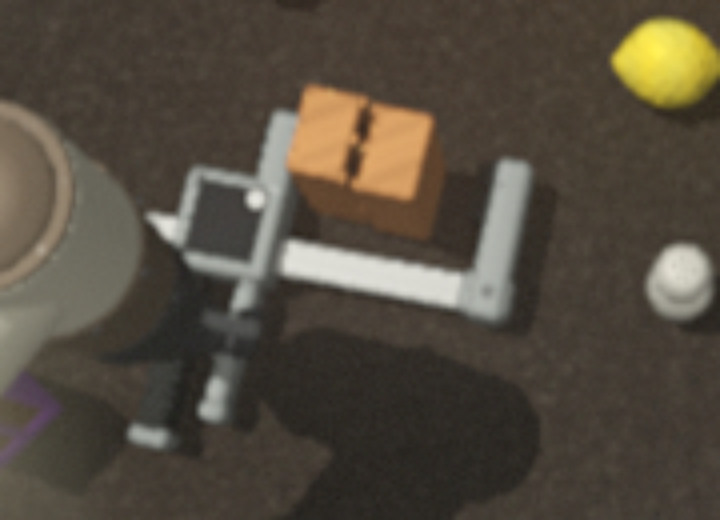

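View pics/w8.png

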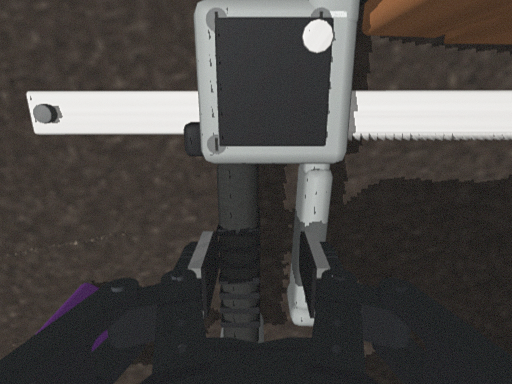

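Run:
```python
from h import *
im,d,s=grab("side","s8"); cv2.imwrite("pics/s8c.png",cv2.resize(im[130:210,170:270,::-1],None,fx=7,fy=7,interpolation=cv2.INTER_CUBIC))
for t in("7","8"):
    z=np.load(f"w{t}.npz");d=z["d"];s={"position":z["pos"],"ee_rot":z["rot"]}
    P=world("wrist",d,s); c=np.load("cl.npz")
    U=(P[...,:2]-c["c"])@c["X"]; W=(P[...,:2]-c["c"])@c["Y"]-20.5; Z=P[...,2]
    for us in(-30,-40,-50,-60,-65,-75,-90,-105):
        k=(Z>28)&(Z<42)&(abs(U-us)<1.5); q=np.sort(W[k]); 
        g=np.where(np.diff(q)>4)[0]; print(t,us,[ (round(float(a[0]),1),round(float(a[-1]),1)) for a in np.split(q,g+1) if len(a)>3])
    k=(Z>19)&(Z<28)&(W>60)&(W<170)&(abs(U)<15); print("tail",np.percentile(W[k],99.5), "housing",[ (W[v][(Z[v]>33)&(Z[v]<45)&(abs(U[v])<20)&(W[v]<60)&(W[v]>-30)].max()) for v in (80,100,140)])
```

```text
7 -30 [(-19.7, -5.5), (18.6, 38.1)]
7 -40 [(-19.5, -5.5), (18.4, 38.1)]
7 -50 [(-19.8, -5.5), (18.5, 38.1)]
7 -60 [(-19.7, -5.8), (17.9, 38.7)]
7 -65 [(-19.3, -5.6), (17.7, 38.9)]
7 -75 [(-19.3, -5.7), (18.1, 38.3)]
7 -90 [(-19.6, -5.7), (17.6, 38.7)]
7 -105 [(-21.5, -4.9), (17.5, 38.4)]
tail 125.61169616456118 housing [np.float64(44.4440166560932), np.float64(43.410072764006664), np.float64(43.526892224699225)]
8 -30 [(-17.0, -2.8), (18.5, 38.3)]
8 -40 [(-16.5, -2.6), (18.5, 38.1)]
8 -50 [(-16.5, -2.2), (18.5, 37.9)]
8 -60 [(-15.5, -11.4), (-2.3, -1.7), (18.5, 38.5)]
8 -65 [(-2.1, -1.6), (18.0, 38.5)]
8 -75 [(-2.3, -1.1), (18.0, 38.2)]
8 -90 [(-5.7, -0.8), (17.9, 38.7)]
8 -105 [(-11.0, 0.8), (17.9, 38.3), (124.3, 130.5)]
tail 125.65873723282509 housing [np.float64(44.327063830888775), np.float64(44.44179014719022), np.float64(43.85657278793701)]
```

View pics/s8c.png

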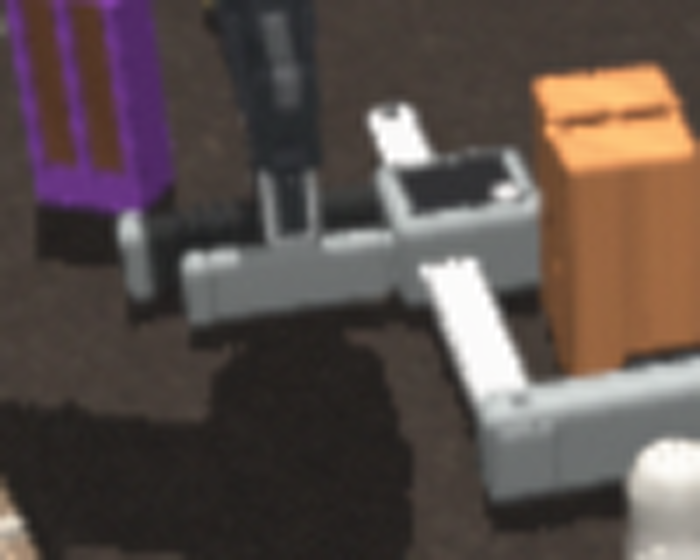

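The side view shows the trigger finger's tip resting on the lever's top edge, so I'm too high (TCP at 9 mm) and the lever moved only about 4 mm. I'll back off, re-centre and go lower.

Request:
drive_tool([
  [[0.85,0,0.003,-0.005,0,0,0],[0.85,0,0.003,-0.01,0,0,0],[0.85,0,0.003,-0.01,0,0,0],[0.85,0,0,0,0,0,0],[0.85,0,0,0,0,0,0]],
])

```text
clock: 14.9
position: [391.1, 239.9, 36.5]
ee_rot: [0.994, -0.107, 0.001, -0.001]
contact_force: [0.6, -0.1, 0.1]
gripper_width: 72.5
```

```bash
python3 - <<'E'
from h import *
plan([390,239.4,1],-12.35,1)
E
python3 look.py 9
```

```text
dp [ -1.1  -0.5 -35.5] turn [-0.1 -0.1  0. ] F [ 0.6 -0.1  0.1] w 72.5 t 14.9
[np.float64(-0.001), np.float64(0.0008), np.float64(0.0355), np.float64(-0.0024), np.float64(-0.0011), np.float64(0.0007)]
pos [391.1 239.9  36.5] w 72.5 F [ 0.6 -0.1  0.1] t 14.9
sj top W (array([-300.1, -161.9,  -92.3]), 74) sj w/pad (array([-173. , -155.4, -113.3]), 68)
blocks W (array([-112.4,  -75.7,  -35.3]), 475) U (array([ 35.1,  63.6, 349.8]), 716)
fixed jaw (array([-16.1,  -8.1,   2.2]), 86) housing U (array([  1.7,  37.5, 306.2]), 550)
```

View pics/w9.png

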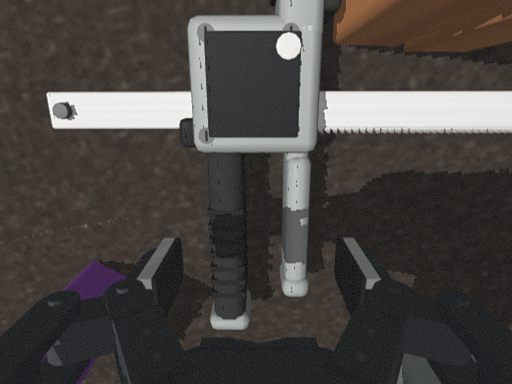

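Request:
drive_tool([
  [[0.85,-0.001,0.001,0.01,-0.002,-0.001,0],[0.85,0,0,0.01,0,0,0],[0.85,0,0,0.007,0,0,0],[0.85,0,0,0.003,0,0,0],[0.85,0,0,0,0,0,0],[0.85,0,0,0,0,0,0]],
])

```text
clock: 15.6
position: [388.8, 238.1, 1.4]
ee_rot: [0.994, -0.107, -0.002, 0.002]
contact_force: [-1.0, -1.4, -1.0]
gripper_width: 72.2
```

Run:
```python
from h import *
plan([390,239.4,1],-12.35,1)
```

```text
dp [ 1.2  1.3 -0.4] turn [0.3 0.1 0.1] F [-1.  -1.4 -1. ] w 72.2 t 15.6
[np.float64(0.0009), np.float64(-0.0015), np.float64(0.0004), np.float64(0.0048), np.float64(0.0025), np.float64(0.0009)]
```

Request:
drive_tool([
  [[0.8,0,-0.001,0,0.004,0.002,0],[0.75,0,0,0,0,0,0],[0.7,0,0,0,0,0,0],[0.66,0,0,0,0,0,0],[0.64,0,-0.001,0,0,0,0],[0.62,0,-0.001,0,0,0,0]],
])

```text
clock: 16.2
position: [390.0, 242.1, 2.7]
ee_rot: [0.994, -0.107, 0.001, -0.001]
contact_force: [0.6, -0.5, 1.2]
gripper_width: 53.2
```

```bash
cat >> look.py <<'E'
P=world("wrist",d,s); U=(P[...,:2]-c["c"])@c["X"]; W=(P[...,:2]-c["c"])@c["Y"]-20.5; Z=P[...,2]
for us in(-30,-40,-50):
    k=(Z>28)&(Z<42)&(abs(U-us)<1.5); q=np.sort(W[k]); 
    g=np.where(np.diff(q)>4)[0]; print("lev",us,[ (round(float(a[0]),1),round(float(a[-1]),1)) for a in np.split(q,g+1) if len(a)>3])
k=(Z>19)&(Z<28)&(W>60)&(W<190)&(abs(U)<15); print("tail",np.percentile(W[k],99.5).round(1))
E
python3 look.py 10
python3 - <<'E'
from h import *
plan([390,239.4,1],-12.35,1)
im,d,s=grab("side","s10"); cv2.imwrite("pics/s10c.png",cv2.resize(im[130:210,170:270,::-1],None,fx=7,fy=7,interpolation=cv2.INTER_CUBIC))
E
```

```text
pos [390.  242.1   2.7] w 53.2 F [ 0.6 -0.5  1.2] t 16.2
sj top W (array([-300.5, -162.1,  -92.4]), 75) sj w/pad (array([-173.4, -156. , -119.9]), 64)
blocks W (array([-112.6,  -77.7,  -35.3]), 480) U (array([ 34.9,  63.9, 349.3]), 724)
fixed jaw (array([-15.9,  -8. ,   1. ]), 83) housing U (array([  1.7,  37.4, 306.9]), 560)
lev -30 [(-16.3, -2.5), (18.0, 37.6)]
lev -40 [(-16.0, -2.0), (18.1, 37.7)]
lev -50 [(-15.7, -1.6), (17.9, 37.9)]
tail 125.4
dp [-0.  -2.7 -1.7] turn [-0.1 -0.   0.1] F [-1.2  0.   4.1] w 53.0 t 16.3
[np.float64(0.0006), np.float64(0.0026), np.float64(0.0017), np.float64(-0.0019), np.float64(-0.0008), np.float64(0.0012)]
```

View pics/s10c.png

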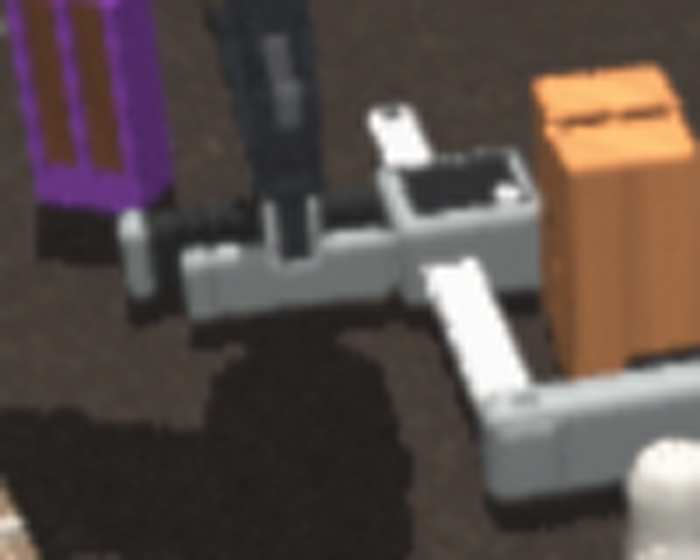

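Run:
```python
from h import *
z=np.load("s10.npz");im,d=z["im"],z["d"]; P=world("side",d);c=np.load("cl.npz")
U=(P[...,:2]-c["c"])@c["X"]; W=(P[...,:2]-c["c"])@c["Y"]-20.5
for v in range(152,178,1):
    u=170+int(290/7); print(v,[(round(float(U[v,k]),0),round(float(W[v,k]),1),round(float(P[v,k,2]),1),tuple(int(x) for x in im[v,k])) for k in (u,u-10)])
```

```text
152 [(-56.0, 39.8, 52.0, (42, 42, 45)), (-80.0, 144.0, 2.0, (74, 64, 59))]
153 [(-63.0, -27.3, 84.2, (39, 39, 42)), (-81.0, 134.5, 3.2, (71, 62, 56))]
154 [(-65.0, -39.5, 87.5, (41, 42, 46)), (-82.0, 130.6, 1.6, (71, 62, 55))]
155 [(-66.0, -44.3, 86.9, (45, 47, 51)), (-82.0, 123.6, 1.5, (69, 61, 56))]
156 [(-66.0, -46.9, 85.1, (47, 48, 52)), (-83.0, 114.2, 2.8, (67, 59, 54))]
157 [(-67.0, -46.5, 81.7, (43, 46, 49)), (-84.0, 111.0, 0.8, (68, 60, 56))]
158 [(-65.0, -26.7, 67.6, (39, 42, 44)), (-89.0, 37.7, 37.0, (64, 59, 57))]
159 [(-64.0, -19.2, 60.1, (40, 42, 45)), (-90.0, 27.9, 38.9, (61, 59, 59))]
160 [(-66.0, -29.7, 62.7, (43, 45, 47)), (-91.0, 23.9, 37.6, (56, 56, 57))]
161 [(-66.0, -28.5, 58.7, (42, 45, 46)), (-91.0, 21.6, 35.5, (45, 47, 48))]
162 [(-66.0, -28.8, 55.6, (41, 45, 46)), (-92.0, 18.6, 33.7, (39, 39, 39))]
163 [(-66.0, -28.0, 51.8, (44, 47, 49)), (-93.0, 16.5, 31.4, (35, 36, 36))]
164 [(-67.0, -25.5, 47.0, (44, 46, 48)), (-93.0, 17.5, 27.4, (67, 69, 69))]
165 [(-67.0, -24.4, 43.0, (45, 47, 49)), (-95.0, -6.1, 37.4, (166, 170, 169))]
166 [(-67.0, -26.7, 41.0, (54, 55,
[... 220 characters left out ...]
.0, -11.8, 22.0, (117, 120, 119)), (-97.0, -15.3, 29.0, (108, 111, 111))]
170 [(-67.0, -13.4, 19.5, (109, 111, 111)), (-97.0, -12.1, 23.7, (106, 109, 110))]
171 [(-68.0, -14.4, 16.6, (108, 111, 111)), (-97.0, -15.4, 22.2, (107, 109, 110))]
172 [(-68.0, -14.9, 13.4, (105, 109, 108)), (-98.0, -13.7, 17.8, (104, 108, 108))]
173 [(-68.0, -11.6, 8.0, (79, 79, 79)), (-98.0, -13.7, 14.3, (103, 107, 106))]
174 [(-68.0, -7.7, 2.0, (51, 48, 48)), (-98.0, -13.9, 11.0, (90, 92, 91))]
175 [(-69.0, -12.7, 1.5, (39, 36, 33)), (-98.0, -4.2, 1.6, (60, 59, 59))]
176 [(-70.0, -17.8, 1.2, (37, 33, 31)), (-99.0, -8.5, 0.6, (41, 37, 34))]
177 [(-71.0, -25.5, 2.4, (39, 34, 32)), (-100.0, -16.1, 1.8, (40, 35, 33))]
```

The side depth shows the finger tip at about z = 31 while the TCP is at 2.7, so the tips sit well behind the TCP at this opening. They overlap the lever by only about 5 mm. I'll open slightly and go lower in small, force-checked steps.

Request:
drive_tool([
  [[0.78,0,0.002,0,0,0,0],[0.78,0,0.001,0.003,0,0,0],[0.78,0,0,0.004,0,0,0],[0.78,0,0,0.002,0,0,0],[0.78,0,0,0,0,0,0],[0.78,0,0,0,0,0,0]],
])

```text
clock: 16.95
position: [389.1, 238.3, -8.1]
ee_rot: [0.994, -0.107, 0.0, -0.0]
contact_force: [-0.3, 0.2, -0.6]
gripper_width: 66.4
```

Run:
```python
from h import *
plan([390,239.4,-12],-12.35,1)
im,d,s=grab("side","s11"); cv2.imwrite("pics/s11c.png",cv2.resize(im[130:210,170:270,::-1],None,fx=7,fy=7,interpolation=cv2.INTER_CUBIC))
im,d,s=grab("wrist","w11")
```

```text
dp [ 0.9  1.1 -3.9] turn [-0.1 -0.   0. ] F [-0.3  0.2 -0.6] w 66.4 t 16.95
[np.float64(0.0006), np.float64(-0.0013), np.float64(0.0039), np.float64(-0.0009), np.float64(-0.0003), np.float64(0.0007)]
```

View pics/s11c.png

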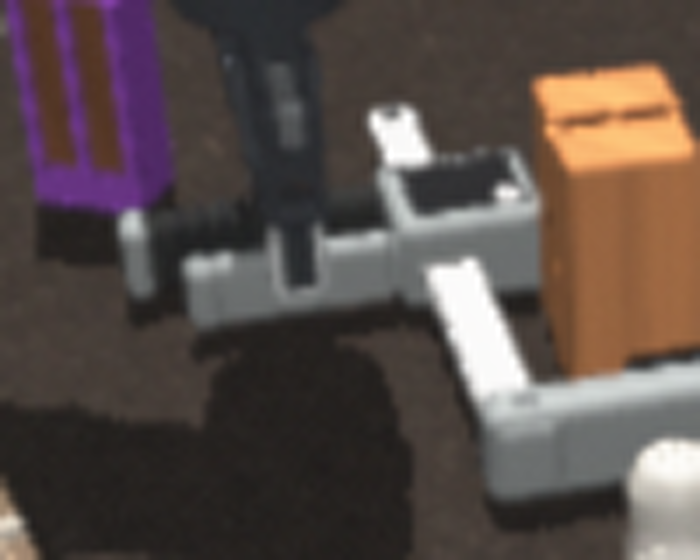

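View pics/w11.png

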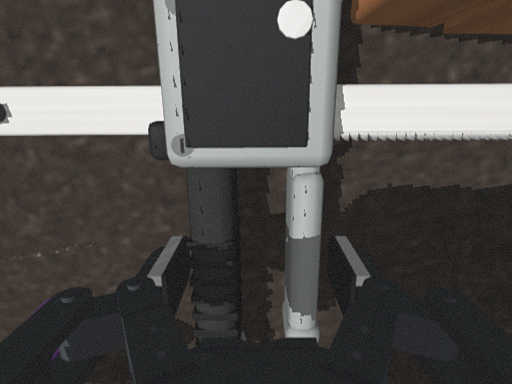

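Tips now reach well down the lever, with no contact force. Squeezing.

Request:
drive_tool([
  [[0.73,0,-0.001,0,0,0,0],[0.69,0,0,0,0,0,0],[0.65,0,-0.001,0,0,0,0],[0.61,0,-0.001,0,0,0,0],[0.57,0,-0.002,0,0,0,0],[0.53,0,-0.002,0,0,0,0],[0.49,0,-0.002,0,0,0,0],[0.46,0,-0.002,0,0,0,0],[0.46,0,0,0,0,0,0]],
])

```text
clock: 17.95
position: [390.5, 247.2, -6.2]
ee_rot: [0.994, -0.107, -0.001, 0.002]
contact_force: [-0.4, -0.6, 3.6]
gripper_width: 39.4
```

```bash
python3 look.py 12
```

```text
pos [390.5 247.2  -6.2] w 39.4 F [-0.4 -0.6  3.6] t 17.95
sj top W (array([-300.4, -157.1,  -89.4]), 74) sj w/pad (array([-167.6, -149.8, -113.6]), 62)
blocks W (array([-112.3,  -75.6,  -35.3]), 481) U (array([-55.5,  63.1, 349.2]), 729)
fixed jaw (array([-16.9,  -7.2,   3.1]), 92) housing U (array([  1.6,  37.4, 305.4]), 556)
lev -30 [(-8.1, 6.2), (17.4, 36.7)]
lev -40 [(-6.4, 8.2), (16.9, 36.8)]
lev -50 [(-4.3, 10.1), (16.9, 36.4)]
tail 126.2
```

View pics/t12c.png

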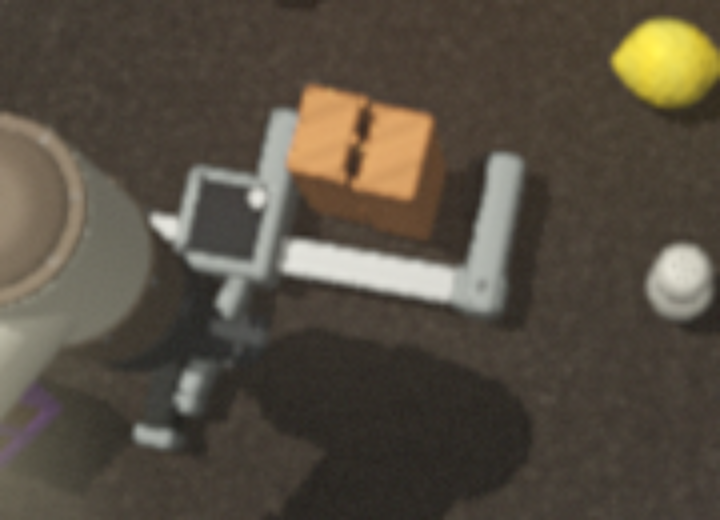

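View pics/w12.png

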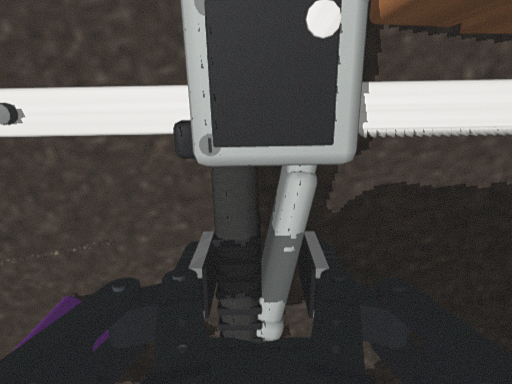

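Works: the jaw advanced about 5.5 mm and the clamp hardly moved. Two more full pumps (expected travel about 31 mm, contact at about 42).

Request:
drive_tool([
  [[0.55,0,0.003,0,0,0,0],[0.64,0,0.003,0.001,0,0,0],[0.72,0,0.002,0.001,0,0,0],[0.72,0,0,0,0,0,0],[0.72,0,0,0,0,0,0],[0.66,0,0,0,0,0,0],[0.61,0,-0.001,0,0,0,0],[0.56,0,-0.002,0,0,0,0],[0.51,0,-0.002,0,0,0,0],[0.46,0,-0.003,0,0,0,0],[0.44,0,0,0,0,0,0],[0.44,0,0,0,0,0,0]],
])

```text
clock: 19.25
position: [390.0, 247.1, -7.0]
ee_rot: [0.994, -0.107, -0.001, 0.002]
contact_force: [0.5, -2.5, 4.0]
gripper_width: 37.7
```

```bash
python3 look.py 13
```

```text
pos [390.  247.1  -7. ] w 37.7 F [ 0.5 -2.5  4. ] t 19.25
sj top W (array([-300.5, -149.2,  -89.5]), 75) sj w/pad (array([-159.3, -142.5, -113.4]), 63)
blocks W (array([-112.6,  -74.1,  -35. ]), 480) U (array([-65.1,  62.9, 348.7]), 740)
fixed jaw (array([-16.7,  -7.5,   2.6]), 88) housing U (array([  1.7,  37.7, 305.1]), 559)
lev -30 [(-8.3, 6.3), (16.7, 36.4)]
lev -40 [(-6.1, 8.2), (16.3, 36.0)]
lev -50 [(-4.1, 10.0), (15.4, 35.9)]
tail 125.1
```

View pics/t13c.png

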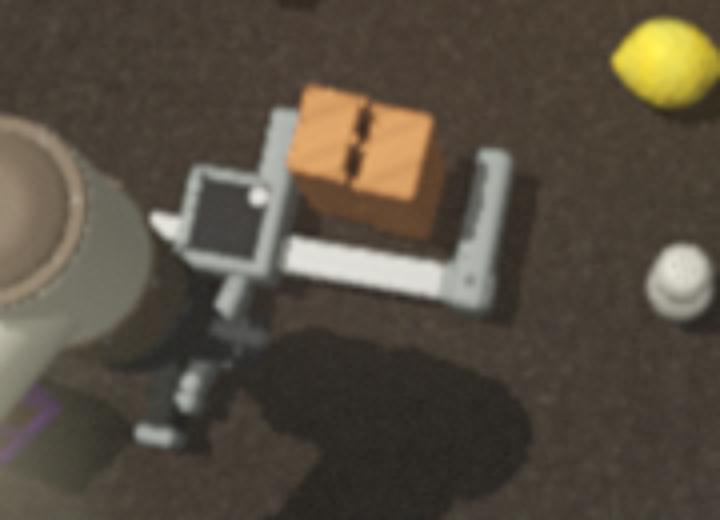

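Request:
drive_tool([
  [[0.55,0,0.003,0,0,0,0],[0.64,0,0.003,0.001,0,0,0],[0.72,0,0.002,0.001,0,0,0],[0.72,0,0,0,0,0,0],[0.72,0,0,0,0,0,0],[0.66,0,0,0,0,0,0],[0.61,0,-0.001,0,0,0,0],[0.56,0,-0.002,0,0,0,0],[0.51,0,-0.002,0,0,0,0],[0.46,0,-0.003,0,0,0,0],[0.44,0,0,0,0,0,0],[0.44,0,0,0,0,0,0]],
])

```text
clock: 20.55
position: [389.4, 246.6, -8.0]
ee_rot: [0.994, -0.107, -0.001, 0.003]
contact_force: [-0.3, -2.3, 2.5]
gripper_width: 37.7
```

```bash
python3 look.py 14
python3 - <<'E'
from h import *
im,d,s=grab("side","s14"); cv2.imwrite("pics/s14c.png",cv2.resize(im[110:210,190:300,::-1],None,fx=6,fy=6,interpolation=cv2.INTER_CUBIC))
E
```

```text
pos [389.4 246.6  -8. ] w 37.7 F [-0.3 -2.3  2.5] t 20.55
sj top W (array([-300.4, -141.4,  -92.5]), 74) sj w/pad (array([-151.8, -134.4, -113.4]), 65)
blocks W (array([-112.7,  -71.2,  -35.3]), 484) U (array([-70.6,  62.3, 348.4]), 746)
fixed jaw (array([-16.1,  -7.9,   2.2]), 89) housing U (array([  1.7,  38.2, 302.3]), 570)
lev -30 [(-8.7, 6.0), (16.3, 35.8)]
lev -40 [(-6.7, 8.1), (15.8, 35.4)]
lev -50 [(-5.1, 9.6), (14.9, 35.8)]
tail 123.5
```

View pics/t14c.png

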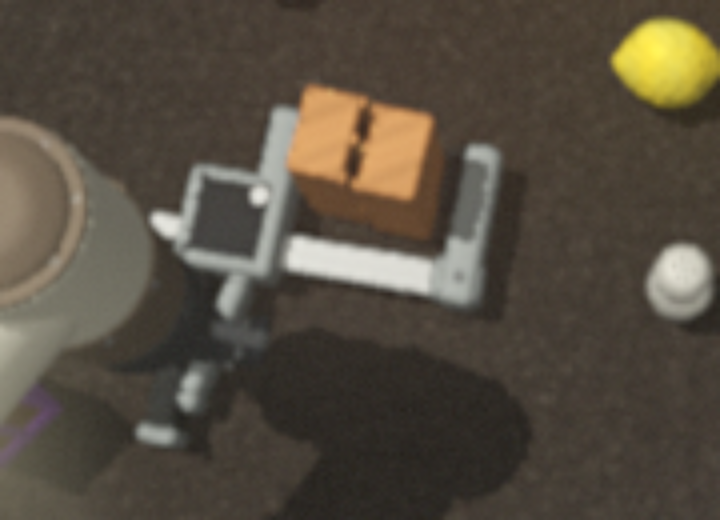

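View pics/s14c.png

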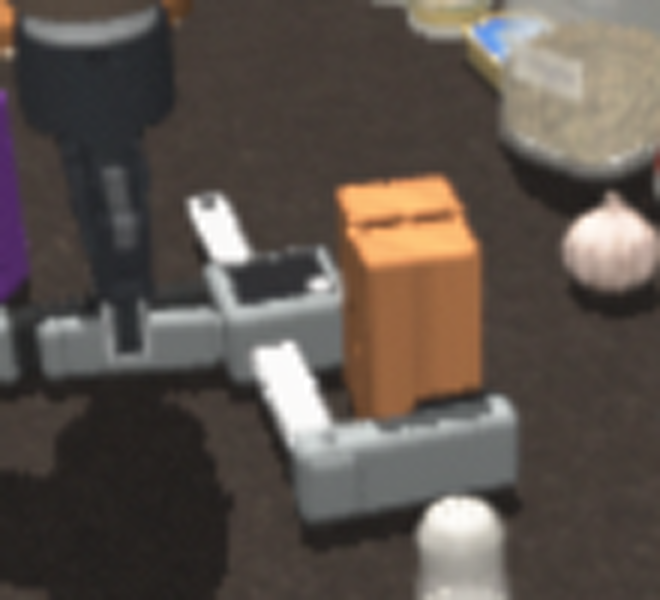

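Jaw now at about 29.5 mm travel, with the pad a few mm from the block. Fourth pump, which should not yet close the seam.

Request:
drive_tool([
  [[0.55,0,0.003,0,0,0,0],[0.64,0,0.003,0,0,0,0],[0.72,0,0.002,0,0,0,0],[0.72,0,0,0,0,0,0],[0.72,0,0,0,0,0,0],[0.66,0,0,0,0,0,0],[0.61,0,-0.001,0,0,0,0],[0.56,0,-0.002,0,0,0,0],[0.51,0,-0.002,0,0,0,0],[0.48,0,-0.002,0,0,0,0],[0.46,0,-0.001,0,0,0,0],[0.44,0,0,0,0,0,0],[0.44,0,0,0,0,0,0]],
])

```text
clock: 22.0
position: [388.6, 246.1, -7.0]
ee_rot: [0.994, -0.107, -0.002, 0.004]
contact_force: [-0.9, -1.3, 3.1]
gripper_width: 37.7
```

```bash
python3 look.py 15
python3 - <<'E'
from h import *
im,d,s=grab("side","s15"); cv2.imwrite("pics/s15c.png",cv2.resize(im[110:210,190:300,::-1],None,fx=6,fy=6,interpolation=cv2.INTER_CUBIC))
E
```

```text
pos [388.6 246.1  -7. ] w 37.7 F [-0.9 -1.3  3.1] t 22.0
sj top W (array([-300.5, -135. ,  -88.6]), 72) sj w/pad (array([-144.5, -127.6, -109.2]), 63)
blocks W (array([-108.3,  -72.8,  -34.9]), 475) U (array([-59.6,  63.3, 348.6]), 743)
fixed jaw (array([-15.7,  -8.4,   2.9]), 81) housing U (array([  1.4,  38. , 302.7]), 566)
lev -30 [(-9.1, 5.3), (15.6, 35.2)]
lev -40 [(-7.5, 7.2), (15.1, 34.7)]
lev -50 [(-5.3, 8.9), (14.2, 35.1)]
tail 123.2
```

View pics/t15c.png

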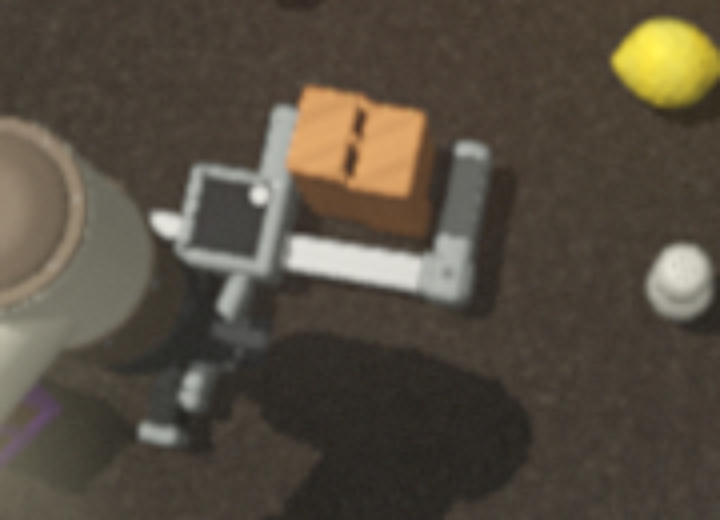

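View pics/s15c.png

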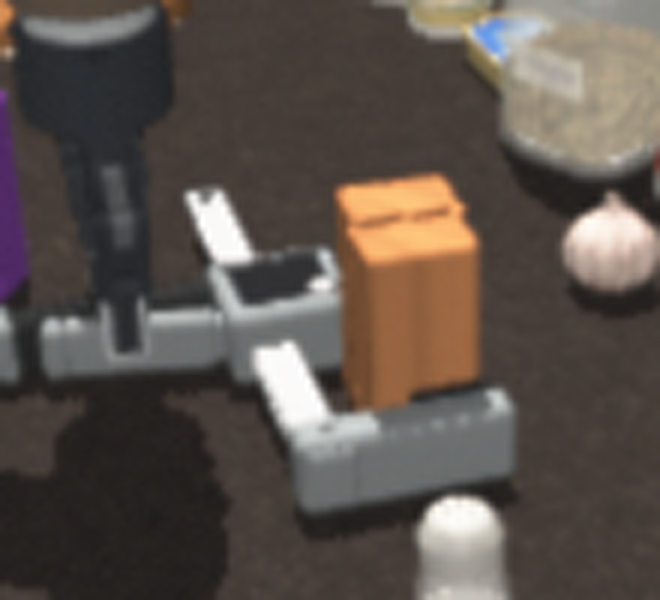

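Pad now pushes the block (back face moved 4.4 mm), with about 3–4 mm of slack left. I'll do the final squeeze in stages, measuring as it goes.

Request:
drive_tool([
  [[0.55,0,0.003,0,0,0,0],[0.64,0,0.003,0,0,0,0],[0.72,0,0.002,0,0,0,0],[0.72,0,0,0,0,0,0],[0.72,0,0,0,0,0,0],[0.66,0,0,0,0,0,0],[0.61,0,-0.001,0,0,0,0],[0.57,0,-0.002,0,0,0,0],[0.54,0,-0.002,0,0,0,0],[0.52,0,-0.001,0,0,0,0],[0.52,0,0,0,0,0,0]],
])

```text
clock: 23.25
position: [387.5, 242.9, -6.7]
ee_rot: [0.994, -0.108, -0.003, 0.005]
contact_force: [-0.9, -0.6, 0.4]
gripper_width: 44.5
```

```bash
python3 look.py 16
python3 - <<'E'
from h import *
im,d,s=grab("side","s16"); cv2.imwrite("pics/s16c.png",cv2.resize(im[110:210,190:300,::-1],None,fx=6,fy=6,interpolation=cv2.INTER_CUBIC))
E
```

```text
pos [387.5 242.9  -6.7] w 44.5 F [-0.9 -0.6  0.4] t 23.25
sj top W (array([-300.7, -132.6,  -92.3]), 69) sj w/pad (array([-140.7, -124.9, -106.4]), 62)
blocks W (array([-105.4,  -70.2,  -32.9]), 474) U (array([-56.8,  63.9, 349.2]), 734)
fixed jaw (array([-15. ,  -7.8,   1.7]), 73) housing U (array([  1.8,  37.9, 308.9]), 555)
lev -30 [(-13.9, 0.3), (15.2, 35.0)]
lev -40 [(-12.7, 1.4), (14.8, 34.4)]
lev -50 [(-11.4, 2.8), (14.0, 35.1)]
tail 119.4
```

View pics/t16c.png

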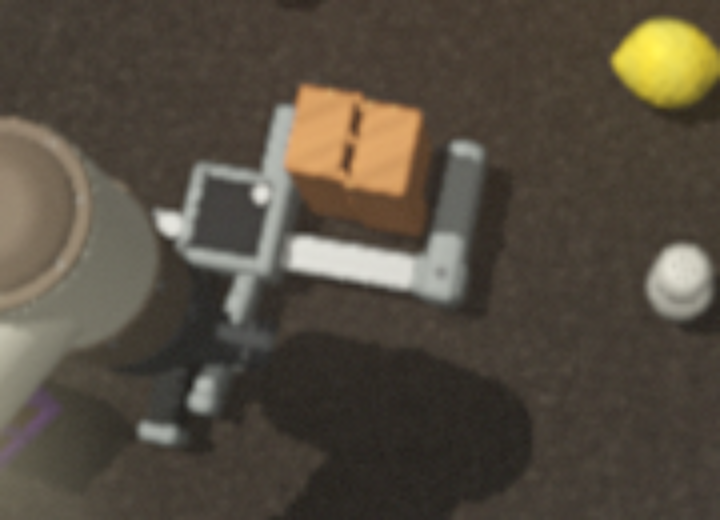

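View pics/s16c.png

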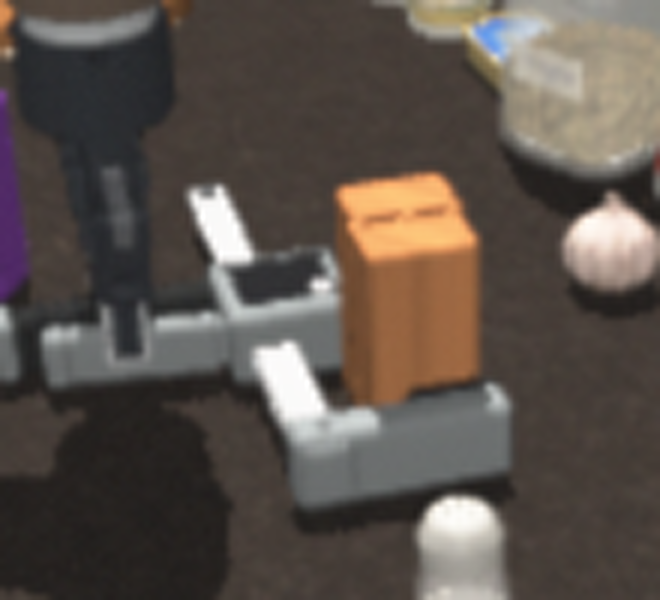

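View pics/w16.png

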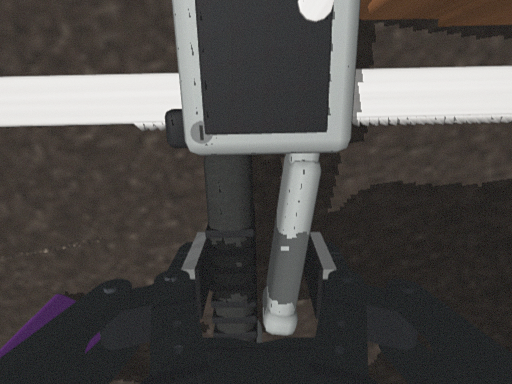

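Halves meet and seat against the fixed jaw. The jaw-to-block distance says the pad is in about 1 mm. Remaining stroke should add about 2.6 mm, so I continue gently.

Request:
drive_tool([
  [[0.5,0,-0.001,0,0,0,0],[0.48,0,-0.001,0,0,0,0],[0.46,0,-0.001,0,0,0,0],[0.45,0,0,0,0,0,0],[0.45,0,0,0,0,0,0]],
])

```text
clock: 23.9
position: [388.0, 245.6, -5.9]
ee_rot: [0.994, -0.108, -0.003, 0.005]
contact_force: [-0.1, -1.7, 2.4]
gripper_width: 38.5
```

```bash
python3 look.py 17
python3 - <<'E'
from h import *
im,d,s=grab("side","s17"); cv2.imwrite("pics/s17c.png",cv2.resize(im[110:210,190:300,::-1],None,fx=6,fy=6,interpolation=cv2.INTER_CUBIC))
c=np.load("cl.npz")
for n in ("14","15","16","17"):
    z=np.load(f"t{n}.npz");P=world("top",z["d"]);U=(P[...,:2]-c["c"])@c["X"]; W=(P[...,:2]-c["c"])@c["Y"]-20.5; Z=P[...,2]
    for us in (55,65,75):
        a=(abs(U-us)<5); j=W[a&(Z>34)&(Z<46)&(W<-118)]; b=W[a&(Z>105)&(Z<116)&(W<-90)&(W>-125)]
        print(n,us,"jaw outer %.1f"%np.sort(j)[:3].mean(),"blk back %.1f"%np.sort(b)[:3].mean(), "diff %.1f"%(np.sort(b)[:3].mean()-np.sort(j)[:3].mean()))
E
```

```text
pos [388.  245.6  -5.9] w 38.5 F [-0.1 -1.7  2.4] t 23.9
sj top W (array([-300.1, -130.3, -116.4]), 62) sj w/pad (array([-138.2, -122.8, -106.4]), 61)
blocks W (array([-105.5,  -68.9,  -32.8]), 474) U (array([-58.7,  64.1, 349. ]), 724)
fixed jaw (array([-15. ,  -7.6,   0.4]), 70) housing U (array([  1.5,  36.9, 301.9]), 548)
lev -30 [(-9.8, 4.5), (15.0, 34.7)]
lev -40 [(-8.4, 6.3), (15.0, 34.8)]
lev -50 [(-6.5, 7.9), (14.1, 35.0)]
tail 122.8
14 55 jaw outer -151.8 blk back -112.9 diff 38.9
14 65 jaw outer -151.6 blk back -113.1 diff 38.5
14 75 jaw outer -150.8 blk back -113.7 diff 37.2
15 55 jaw outer -144.3 blk back -109.2 diff 35.0
15 65 jaw outer -144.7 blk back -108.7 diff 36.0
15 75 jaw outer -143.4 blk back -108.5 diff 34.9
16 55 jaw outer -140.6 blk back -106.2 diff 34.4
16 65 jaw outer -139.8 blk back -105.8 diff 34.0
16 75 jaw outer -140.4 blk back -105.5 diff 34.9
17 55 jaw outer -138.0 blk back -106.3 diff 31.7
17 65 jaw outer -137.7 blk back -105.6 diff 32.1
17 75 jaw outer -137.5 blk back -105.9 diff 31.6
```

View pics/t17c.png

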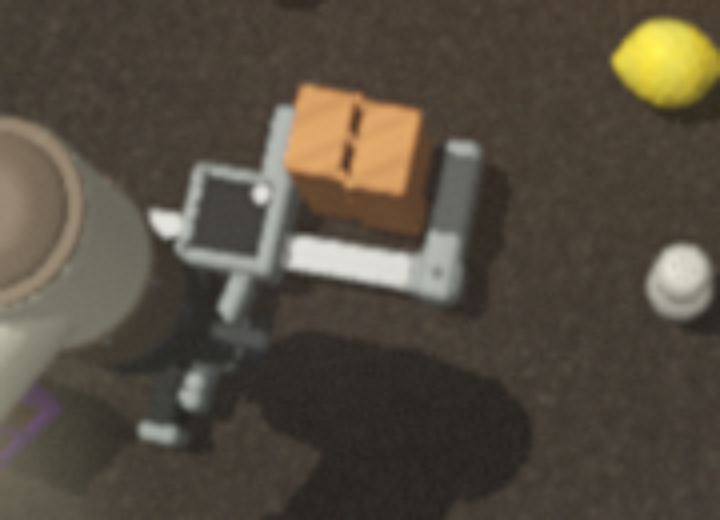

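View pics/s17c.png

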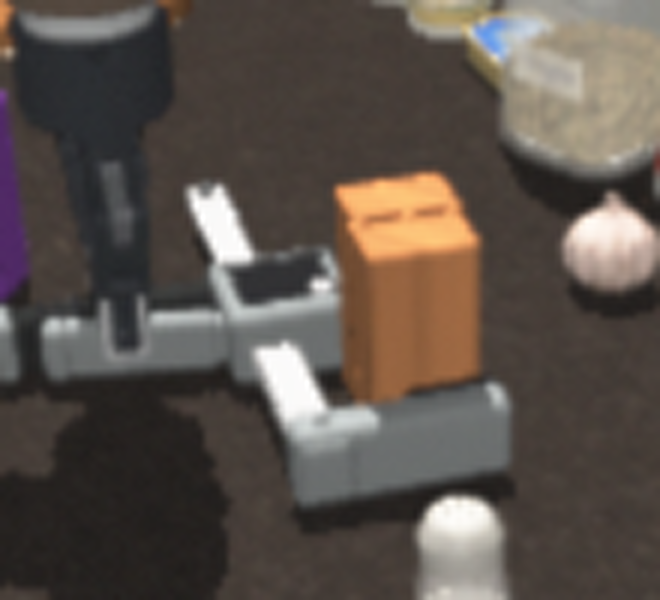

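Request:
drive_tool([
  [[0.445,0,0,0,0,0,0],[0.445,0,0,0,0,0,0],[0.445,0,0,0,0,0,0],[0.445,0,0,0,0,0,0]],
])

```text
clock: 24.45
position: [388.1, 245.7, -5.9]
ee_rot: [0.994, -0.108, -0.003, 0.005]
contact_force: [-0.4, -0.7, 3.3]
gripper_width: 37.8
```

```bash
python3 look.py 18
python3 - <<'E'
from h import *
c=np.load("cl.npz")
for n in ("17","18"):
    z=np.load(f"t{n}.npz");P=world("top",z["d"]);U=(P[...,:2]-c["c"])@c["X"]; W=(P[...,:2]-c["c"])@c["Y"]-20.5; Z=P[...,2]
    for us in (55,65,75):
        a=(abs(U-us)<5); j=W[a&(Z>34)&(Z<46)&(W<-118)]; b=W[a&(Z>105)&(Z<116)&(W<-90)&(W>-125)]
        print(n,us,"diff %.1f"%(np.sort(b)[:3].mean()-np.sort(j)[:3].mean()))
    for lo,hi in((-66,-38),(-103,-76)):
        k=(Z>105)&(Z<116)&(W>lo)&(W<hi)&(U>20)&(U<110); print("x ends",np.percentile(U[k],[2,98]).round(1),"z",np.median(Z[k]).round(1))
E
```

```text
pos [388.1 245.7  -5.9] w 37.8 F [-0.4 -0.7  3.3] t 24.45
sj top W (array([-300.7, -130.3, -105. ]), 68) sj w/pad (array([-138.2, -122.9, -106.4]), 60)
blocks W (array([-105.8,  -70.3,  -32.6]), 482) U (array([-58.8,  64.2, 349. ]), 736)
fixed jaw (array([-15. ,  -7.5,   1.8]), 73) housing U (array([  1.2,  37.4, 307.8]), 554)
lev -30 [(-9.7, 4.8), (15.1, 34.8)]
lev -40 [(-7.6, 6.7), (14.7, 34.5)]
lev -50 [(-5.8, 8.4), (13.8, 35.0)]
tail 123.0
17 55 diff 31.7
17 65 diff 32.1
17 75 diff 31.6
x ends [38.3 89.9] z 109.6
x ends [36.3 87.1] z 109.8
18 55 diff 31.2
18 65 diff 31.8
18 75 diff 31.6
x ends [38.5 89.6] z 109.5
x ends [36.5 87.7] z 109.6
```

The state is stable: pad in about 3.5–4 mm, end offset about 2 mm, both halves upright, trigger held. Handing in.

```bash
python3 -c "
from bench import arm
print(arm.job_done())"
```

```text
the job is handed in; nothing more can be done
None
```

The job is handed in: the loose half is clamped seam to seam with the other half, and the arm is still holding the trigger squeezed. No verdict was reported.

I stood the loose half upright in the clamp and let go of it. Then I pumped the trigger five times, the last squeeze in measured stages.

**Last checks (24.5 s of the 58 s):**

| Check | Measured |
|---|---|
| Seam | closed, as far as the top view shows |
| Both halves | upright, tops at about 109.6 mm |
| End offset between the halves | about 2 mm (limit 7 mm) |
| Soft pad pressed in | about 3.5–4 mm, roughly 13 N |
| Trigger | near home, fingers 37.8 mm apart |

- **Pad estimate:** the pad depth comes from camera measurements of the jaw-to-block distance, good to about 1 mm. No sensor reads that force directly.
- **First squeezes too high:** the fingers' tips sit farther behind the TCP than I expected, so the first squeeze slid onto the lever's top. I released and went lower; a second squeeze, stopped early, still had too little overlap, so I went lower again. The jaw did not move in either.
- **Clamp drift:** the clamp slid and turned slightly during pumping, by about 2–3 mm and 1°.

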